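# Change the stop in the bench cutter

## Robot

A 6-joint arm with a two-finger parallel gripper is mounted at the origin on the work surface. World frame = base frame: x ahead of the robot, y to its left, z up, the work surface at z = 0. Lengths are in m, angles in degrees, forces in N, time in s.
With the tool pointing down it reaches from about 0.4 to 0.825 m from the base axis. Payload 7 kg.
Tool frame: the origin (TCP) lies between the finger pads; the fingertips stand 19 mm ahead of it and the grasp point (between the pads) is the TCP; x points along the fingers, y is the direction in which the jaws open and shut, and the axes are right-handed (so a half turn about x gives the same grasp; the last joint's range is limited). The gripper opens to 88 mm and grips with 3 to 60 N. Pads are 19 mm wide; open, the fingers measure 130 mm over their backs; the gripper's body (78 mm by 193 mm) begins 47 mm behind the grasp point.
Start: joints at [-58.436, 20.546, 0.682, 0, -70.136, -16.507], TCP at [0.175, -0.652, 0.213] pointing down, gripper open.
Joint ranges: [-176.03, 176.03], [-82.01, 121.73], [-58.28, 71.71], [-173.87, 95.51], [-174.79, -0.11], [-173.66, 173.66]. Speed limits (degrees/s): [136.94, 136.94, 172.46, 180, 180, 180].

## Interface

Orientations are given as [roll, pitch, yaw] about the fixed x, y, z axes, in that order (R = Rz(yaw) Ry(pitch) Rx(roll)).
In Python, from plant import r gives the robot as it stands.
- The arm moves only by the tool send_rows, never from a script. Its argument "plan" is a list of rows, each a list of 2 entries, a list of its own where there are three numbers: the shift along the tool's x, y, z scaled (see below), then the turn, a rotation vector about the tool's x, y, z scaled (see below). A call has exactly 5 rows; each row is the pose to reach, as a shift and turn from the pose measured when the call began, along the tool's axes at that moment; what a row does not reach only later rows make up. The controller multiplies each number of a shift by 0.15 m and each number of a turn by pi/4 rad. A row lasts 1/10 s, in which the tool goes at most 50 mm and 8.59 degrees, less where a joint would pass 70% of its speed; a pose out of reach is approached as far as the arm can. A call with a number of a shift or a turn outside -1 to 1 is refused whole. A call with a gripper value outside its range is refused whole. "jaw" is the opening, from -1 (shut) to 1 (fully open), so that 0 is half open, set as the call begins (left out, the last holds). The fingers move at their own pace and stop on an object; "force" is the grip in N (left out, the last holds). Time passes only in rows, so rows that repeat a pose let the fingers close, or fill a call up. It gives the time, the measured TCP pose, the force and the opening at its end, in the units of the state.
- r.get_state(): the state, without advancing time (a new reading comes with each control period).
- r.capture(name): name is "side" or "top" or "wrist"; returns a dict with "color" (400x640x3 uint8, red, green, blue), "range_z" (400x640 float32, m along the optical axis (not along the pixel's ray), 0 where there is no reading), "mtx" (3x3 intrinsics, pixels), "pose" (4x4, takes a point from camera to world coordinates). Camera axes: x right, y down, z forward; pixel columns grow to the right and rows downward; lengths in m; the calibration is good to about 2 mm. A picture is of the moment at which its call begins.
- r.close_job(): hands the job in, once; it reports no verdict.
Trained networks look in a picture, given as the dict that the camera call returned (one of the last four; its "shot" number tells which), for a name from the list of things; names that differ only in an ending like _2 or _b are one class to them, and where a whole thing is asked for, a point or a joint stands for the part that bears it (a point fixed in the world has none). Each returns a list of dicts, best first, with "score" (0 to 1); they miss things now and then, are a little off and sometimes report something else, mostly with a low value. They report only what shows in the picture. A call takes as long as a camera call. They do not tell look-alikes from the thing itself.
- r.find_in(picture, target): "uv" ([column, row] in pixels, amid what is visible of it).
- r.trace(picture, target): "mask" (400x640 bool, what is visible of it) and "uv" ([column, row] in pixels, amid what is visible of it).
The state is a dict: "time_s": time; "joints": joint angles; "qd": joint speeds; "joint_torque": joint torques, N m; "tcp_pos": TCP position; "eef_rot": TCP orientation; "contact_force": force on the tool from outside, world axes, zero at the start; "moment": the same for the moment, N m; "gripper_width": finger opening in m.
Only numpy, scipy, OpenCV 4.12 (cv2) and the standard library are available. Lean on these libraries where they do the work, as an engineer would, in place of code of your own. Each camera call takes 0.05 s, during which the arm holds its last target. There are 200 camera calls.

## Task

Change the stop in the green bench cutter. First move the tin and the wooden caddy off the rack onto the grey mat, upright, to get at the round-collared stop that stands behind them; stand the square-collared stop from the cutter upright in the shallow wooden dish, and put the round-collared one fully home in the cutter's keyed seat. Only then put the tin and the caddy back, each on the very spot where it stood at the start, and do not knock over the little amber jar on the rack.

Things in the scene. Friction and masses are not known exactly. Their poses are not given: they have to be found in the camera images.
- tin: Round bare-metal tin, 60 mm diameter, body 120 mm tall, closed; on its lid a dark round wooden knob, 24 mm diameter, from 120 to 148 mm above the underside (grip it there, any direction). Origin: centre of the underside, z up. About 0.35 kg. It starts on the rack, left or right in front of the round-collared stop; its starting spot is its own place.
- caddy: Square light-wood caddy, 58 x 58 mm, body 105 mm tall, closed; on top a dark round wooden knob, 24 mm diameter, from 105 to 133 mm above the underside (grip it there, any direction). Origin: centre of the underside, z up, x and y along its sides. About 0.3 kg. It starts on the rack beside the tin; its starting spot is its own place.
- new_stop: Steel stop with a ROUND collar, standing on the rack behind (farther from the robot than) the tin and caddy. From below: keyed foot 32 (along x) x 18 (along y) mm, 12 mm high; collar of 44 mm diameter from 12 to 26 mm; grip bar 36 (along x) x 14 (along y) mm from 26 to 50 mm. Origin: centre of the foot's underside, z up. A half turn makes no difference. About 0.22 kg.
- old_stop: Steel stop with a SQUARE collar 40 x 40 mm, sitting in the cutter's seat at the start; foot, collar heights and grip bar as for the round one: foot 32 x 18 x 12 mm, collar 12 to 26 mm, bar 36 (x) x 14 (y) mm from 26 to 50 mm. Origin: centre of the foot's underside, z up. About 0.22 kg. Lifts straight out.
- rack: Fixed low wooden board 130 (x) x 180 (y) mm, surface 6 mm above the table, rim 20 mm above the table at the back (+x) and both ends. Origin: centre of its underside, on the table; x points to the back, away from the robot. Tin and caddy stand side by side, some 74 mm apart, the round-collared stop 50 mm behind the gap between them, a cork and an amber jar in the back corners.
- mat: Fixed grey felt mat, flat rectangle 190 (x) x 120 (y) mm, 4 mm thick. Origin: centre of its underside, on the table. The side area: room for tin and caddy one behind the other along x, about 90 mm apart.
- dish: Fixed shallow light-wood tray, empty, outside 130 (x) x 110 (y) x 22 mm high, walls 5 mm, inner floor 5 mm above the table. Origin: centre of its underside, on the table.
- seat (a point): Mouth centre of the keyed seat in the fixed green bench cutter: slot 38 (x) x 24 (y) mm, 16 mm deep, in a flat base 130 (x) x 110 (y) mm, top 30 mm above the table; z up. Home: foot in the slot, collar resting on the base (foot's underside 12 mm below this point); foot and slot parallel, either way round. A blade frame 102 mm above the table crosses the base 56 mm from the seat along +x.
- jar: Little amber glass jar with a steel lid, 32 mm diameter, 45 mm tall, standing in a back corner of the rack. Origin: centre of its underside. Not to be knocked over.
There are look-alikes about, which are no part of the job. Leave any black or purple look-alike of the old_stop alone.

How it is judged:
By the outcome, as a careful person would: the job done as asked, in the order asked, and still so for the second after the job is handed in, with the robot touching nothing.
It also fails if it takes over 141 s, if anything falls off the work surface, if the arm or the gripper's body presses on something with over 40 N, if the wrist force passes 120 N, or if a joint passes its speed limit or range.

## Working session

There is one attempt and no reset: what is moved stays moved. The work goes in short steps, Python scripts to look and compute and a tool call to move; the robot and the scene stay as the last step left them, time stands still between calls to the robot, and variables do not carry over. Pictures are saved under pics/ and viewed, about 12 in all and at most 16, crops included, and the job is handed in when it is done.

Besides the shell and the picture viewer there is one more tool, called after ">>>" as name(argument=value, ...), one argument or row to a line, values as JSON. send_rows: Moves the arm, as the interface text tells. Its arguments: {"type":"object","properties":{"plan":{"type":"array"},"jaw":{"type":"number"},"force":{"type":"number"}},"required":["plan"]}

```bash
ls; mkdir -p pics; cat > h.py <<'E'
import numpy as np, cv2
from plant import r
from scipy.spatial.transform import Rotation as R
def save(p,name,crop=None,scale=1):
    im=p["color"][:,:,::-1]
    if crop: im=im[crop[1]:crop[3],crop[0]:crop[2]]
    if scale!=1: im=cv2.resize(im,None,fx=scale,fy=scale,interpolation=cv2.INTER_CUBIC)
    cv2.imwrite("pics/"+name+".png",im)
def cloud(p):
    z=p["range_z"];v,u=np.mgrid[:400,:640];K=p["mtx"]
    c=np.stack([(u-K[0,2])/K[0,0]*z,(v-K[1,2])/K[1,1]*z,z],-1)
    w=c@p["pose"][:3,:3].T+p["pose"][:3,3]
    w[z==0]=np.nan
    return w
def proj(p,X):
    X=np.atleast_2d(X);T=np.linalg.inv(p["pose"]);c=X@T[:3,:3].T+T[:3,3];u=c@p["mtx"].T
    return u[:,:2]/u[:,2:]
E
python3 - <<'E'
from h import *
s=r.get_state();print(s)
for n in ["top","side"]:
    p=r.capture(n);save(p,n+"0");w=cloud(p);print(n,p["pose"].round(3).tolist(),p["mtx"].tolist())
    for t in ["tin","caddy","new_stop","old_stop","rack","mat","dish","jar","seat"]:
        try:
            for d in r.trace(p,t)[:4]:
                m=d["mask"];q=w[m];q=q[~np.isnan(q[:,0])]
                print(t,round(d["score"],2),np.round(d["uv"]),m.sum(),np.median(q,0).round(3),np.percentile(q,98,axis=0).round(3),np.percentile(q,2,axis=0).round(3))
        except Exception as e: print(t,repr(e))
E
```

```text
pics
{'time_s': 0.0, 'joints': array([-5.84377622e+01,  2.05918430e+01,  6.32824103e-01, -1.74989087e-02,
       -7.01355030e+01, -1.65064469e+01]), 'qd': array([-0.09613793, -0.09701819, -0.03070243, -0.01887145, -0.02799795,
       -0.06963226]), 'joint_torque': array([ 1.60618525e-03, -5.82715952e+01,  2.93046838e+01,  6.99696645e+00,
        6.85940424e-03, -1.86377606e-04]), 'tcp_pos': array([ 0.17515502, -0.65134968,  0.21251913]), 'eef_rot': array([ 96.63526288,  89.90405687, 111.68509414]), 'contact_force': array([-0.62562602,  0.6174834 , -0.91386915]), 'moment': array([-0.03185903,  0.0142265 , -0.0056489 ]), 'gripper_width': 0.08742249142377187}
top [[-0.019, -0.996, 0.091, 0.455], [-1.0, 0.02, 0.006, 0.014], [-0.007, -0.091, -0.996, 1.096], [0.0, 0.0, 0.0, 1.0]] [[428.23025161490847, 0.0, 320.86782402473045], [0.0, 428.23025161490847, 207.18122687054046], [0.0, 0.0, 1.0]]
tin 0.62 [464. 242.] 852 [ 0.458 -0.3    0.124] [ 0.485 -0.284  0.155] [ 0.43  -0.338  0.015]
tin 0.36 [496. 243.] 775 [ 0.457 -0.377  0.11 ] [ 0.487 -0.355  0.14 ] [ 0.428 -0.413  0.066]
caddy 0.72 [500
[... 1623 characters left out ...]
88 -0.09   0.071] [ 0.533 -0.147  0.028]
old_stop 0.75 [414. 209.] 315 [ 0.406 -0.125  0.028] [ 0.435 -0.107  0.053] [ 0.387 -0.148  0.   ]
old_stop 0.58 [384. 152.] 151 [ 0.623 -0.243  0.027] [ 0.632 -0.225  0.048] [ 0.607 -0.265  0.002]
old_stop 0.55 [341. 157.] 162 [ 0.691 -0.127  0.028] [ 0.714 -0.114  0.054] [ 0.674 -0.154  0.003]
rack 0.77 [431. 170.] 847 [ 0.456 -0.298  0.008] [ 0.541 -0.26   0.022] [ 0.413 -0.438  0.001]
mat 0.6 [245. 314.] 4491 [0.456 0.37  0.005] [0.554 0.432 0.008] [0.369 0.303 0.001]
dish 0.68 [299. 223.] 2000 [0.576 0.119 0.007] [0.643 0.185 0.024] [0.503 0.059 0.002]
seat 0.71 [366. 181.] 2171 [ 0.571 -0.106  0.031] [ 0.631 -0.047  0.103] [ 0.483 -0.189  0.001]
```

View pics/top0.png

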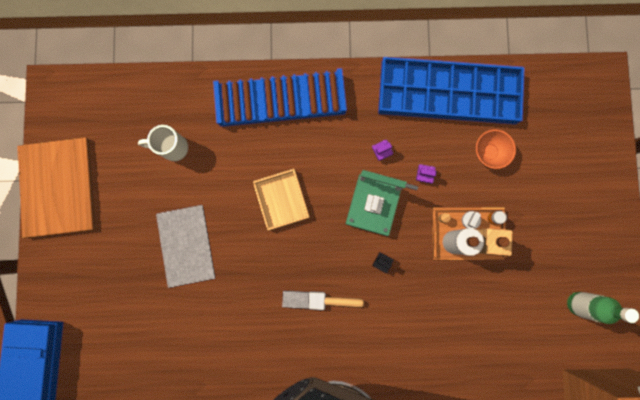

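View pics/side0.png

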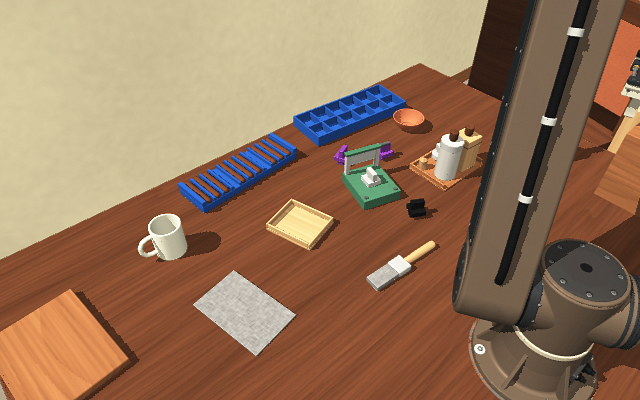

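```bash
cat > m.py <<'E'
from h import *
p=r.capture("top")
w=cloud(p)
g=w.reshape(-1,3);g=g[~np.isnan(g[:,0])]
def box(x0,x1,y0,y1,z0,z1):
    q=g[(g[:,0]>x0)&(g[:,0]<x1)&(g[:,1]>y0)&(g[:,1]<y1)&(g[:,2]>z0)&(g[:,2]<z1)];
    c,wh,a=cv2.minAreaRect((q[:,:2]*1000).astype(np.float32)); 
    return len(q),q.mean(0).round(4).tolist(),'rect',np.round(c,1),np.round(wh,1),round(a,1),'mid',((q.min(0)+q.max(0))/2).round(4).tolist()
print("tinknob",box(.42,.5,-.335,-.26,.145,.17));print("tinlid",box(.42,.5,-.335,-.26,.12,.132))
print("cadknob",box(.42,.5,-.42,-.34,.13,.15));print("cadlid",box(.42,.5,-.42,-.34,.105,.117))
print("newbar",box(.48,.56,-.40,-.3,.045,.065));print("collar",box(.48,.56,-.39,-.31,.027,.040))
print("oldbar",box(.5,.6,-.16,-.06,.06,.075));print("oldcol",box(.5,.6,-.16,-.06,.04,.05))
print("base",box(.45,.66,-.2,-.03,.025,.034));print("frame",box(.5,.7,-.22,0,.09,.11));
print("mat",box(.3,.6,.28,.46,.0035,.006));print("dish",box(.48,.68,.04,.2,.017,.028));print("rim",box(.4,.57,-.45,-.24,.017,.024))
print("jar",box(.49,.55,-.45,-.39,.045,.06))
save(p,"crop_a",(360,130,520,275),5)
E
python3 m.py
```

```text
tinknob (98, [0.4589, -0.3123, 0.153], 'rect', array([ 459. , -312.6]), array([22.5, 19.8]), 88.7, 'mid', [0.459, -0.3126, 0.1516])
tinlid (420, [0.4585, -0.3076, 0.1251], 'rect', array([ 458.2, -308.9]), array([59. , 51.8]), 0.8, 'mid', [0.4582, -0.309, 0.1249])
cadknob (98, [0.4573, -0.384, 0.1376], 'rect', array([ 456.6, -384.4]), array([20.4, 22.3]), 87.9, 'mid', [0.4567, -0.3846, 0.137])
cadlid (522, [0.457, -0.3826, 0.1101], 'rect', array([ 457.3, -385.2]), array([58.9, 57.9]), 84.0, 'mid', [0.4569, -0.385, 0.1108])
newbar (107, [0.5106, -0.35, 0.0542], 'rect', array([ 507.9, -332.6]), array([60.4, 48.7]), 86.3, 'mid', [0.5063, -0.3325, 0.0537])
collar (141, [0.5126, -0.3479, 0.0319], 'rect', array([ 504.1, -347.3]), array([43.8, 62.8]), 58.5, 'mid', [0.5102, -0.3433, 0.0332])
oldbar (89, [0.5564, -0.1098, 0.067], 'rect', array([ 556.8, -110.1]), array([13.8, 35.8]), 74.7, 'mid', [0.5565, -0.11, 0.0668])
oldcol (163, [0.5559, -0.1088, 0.0438], 'rect', array([ 556.4, -110. ]), array([39.8, 40. ]), 74.1, 'mid', [0.5563, -0.1102, 0.0448])
base (1820, [0.552, -0.1095, 0.0294], 'rect', array([ 556.2, -110.9]), array([110.3, 129.8]), 73.0, 'mid', [0.557, -0.1094, 0.0295])
frame (375, [0.6066, -0.1358, 0.1011], 'rect', array([ 605.7, -140.3]), array([135.7,  16.7]), 73.3, 'mid', [0.6067, -0.1399, 0.0991])
mat (1451, [0.4617, 0.3707, 0.0046], 'rect', array([449.9, 371.1]), array([297.4, 177.4]), 0.7, 'mid', [0.4491, 0.3705, 0.0048])
dish (365, [0.5762, 0.1237, 0.0209], 'rect', array([575.6, 122.8]), array([130.3, 110.1]), 16.2, 'mid', [0.5764, 0.1222, 0.0218])
rim (391, [0.5145, -0.3317, 0.0197], 'rect', array([ 482.5, -349.2]), array([180.3, 122.9]), 88.9, 'mid', [0.4826, -0.3491, 0.0205])
jar (125, [0.5169, -0.4139, 0.0502], 'rect', array([ 517.7, -414.1]), array([28.3, 29.2]), 28.9, 'mid', [0.5166, -0.4155, 0.0499])
```

View pics/crop_a.png

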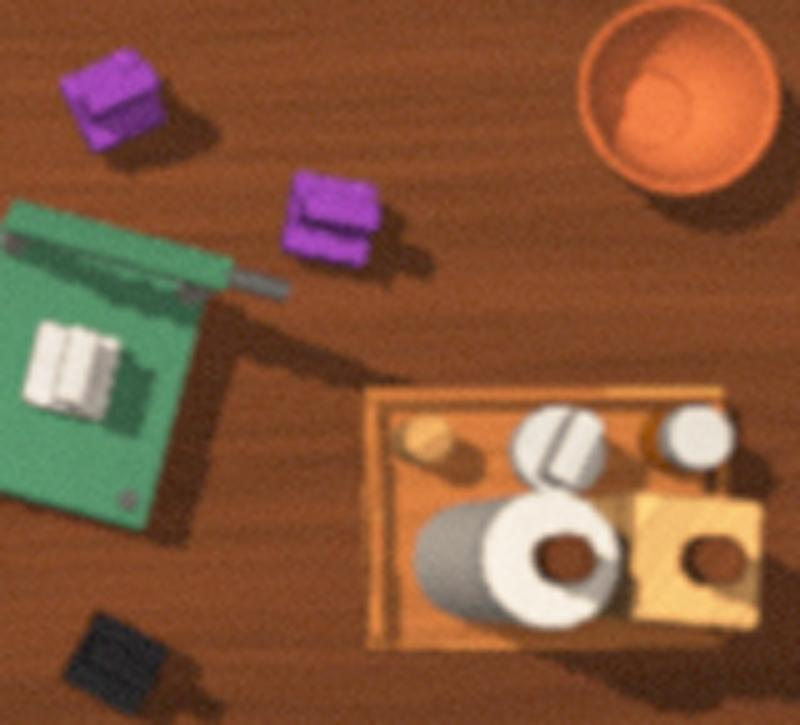

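The pictures show:
- **Rack things:** tin (467,243), caddy (500,240) and jar (498,217). The round-collared stop is at (473,219), the only one on the rack.
- **Old stop:** the steel square-collared one in the green cutter, at (374,204).
- **Look-alikes, to be left alone:** purple (382,149) and (426,174), black (382,263).

The enlarged crop confirms all of these.

```bash
cat >> h.py <<'E'
def rot(yaw):  # tool down, jaw axis (tool y) at world yaw deg
    a=np.radians(yaw);x=np.array([0,0,-1.]);y=np.array([np.cos(a),np.sin(a),0]);return np.stack([x,y,np.cross(x,y)],1)
def cur():
    s=r.get_state();return np.array(s["tcp_pos"]),R.from_euler("xyz",s["eef_rot"],degrees=True).as_matrix(),s
def plan(wps):
    """wps: (x,y,z,yaw); shifts/turns for successive calls (each assumed reached)"""
    p,M,s=cur()
    y=M[:,1];print("t",round(s["time_s"],1),"tcp",p.round(4),"jawyaw",round(np.degrees(np.arctan2(y[1],y[0])),1),"tilt",np.degrees(np.arccos(-M[2,0])).round(2),"w",round(s["gripper_width"],4),"F",np.round(s["contact_force"],1),"J",np.round(s["joints"]))
    for w in wps:
        t=np.array(w[:3]);N=rot(w[3])
        d=M.T@(t-p)/.15;rv=R.from_matrix(M.T@N).as_rotvec()/(np.pi/4)
        n=int(max(1,np.ceil(np.abs(d).max()-1e-9),np.ceil(np.abs(rv[0])/.95)))
        print(w,"x%d"%n,(d/n).round(3).tolist(),(rv/n).round(3).tolist())
        p,M=t,N
E
python3 - <<'E'
from h import *
plan([(.4585,-.3126,.24,111.7-90-45)])
p=r.capture("top");w=cloud(p)
d=r.trace(p,"mat")[0];q=w[d["mask"]];q=q[~np.isnan(q[:,0])];print("mat",cv2.minAreaRect((q[:,:2]*1000).astype(np.float32)))
g=w.reshape(-1,3);q=g[(g[:,0]>.49)&(g[:,0]<.55)&(g[:,1]<-.315)&(g[:,1]>-.38)&(g[:,2]>.05)&(g[:,2]<.06)]
print("bar",len(q),cv2.minAreaRect((q[:,:2]*1000).astype(np.float32)))
q=g[(g[:,0]>.49)&(g[:,0]<.55)&(g[:,1]<-.315)&(g[:,1]>-.38)&(g[:,2]>.028)&(g[:,2]<.036)]
c=q[:,:2];A=np.c_[2*c,np.ones(len(c))];s=np.linalg.lstsq(A,(c**2).sum(1),rcond=None)[0];print("collar",c.min(0),c.max(0))
E
```

```text
t 1.1 tcp [ 0.1753 -0.6518  0.2134] jawyaw 105.1 tilt 0.01 w 0.0878 F [-0.7  0.6  0.4] J [-58.  21.   1.   0. -70. -17.]
(0.4585, -0.3126, 0.24, -23.299999999999997) x4 [-0.044, 0.423, 0.603] [0.713, -0.0, -0.0]
mat ((462.8489990234375, 370.15655517578125), (189.84603881835938, 121.66642761230469), 9.965548515319824)
bar 84 ((512.5858764648438, -352.2073974609375), (14.101235389709473, 34.8649787902832), 62.639808654785156)
collar [ 0.49266696 -0.3735125 ] [ 0.532821   -0.33168441]
```

```bash
python3 - <<'E'
from h import *
p=r.capture("top");w=cloud(p)
q=w[290:325,565:640].reshape(-1,3);q=q[q[:,2]>.03];print(len(q),q.min(0),q.max(0))
q=q[q[:,2]>.15];print(len(q),q.min(0) if len(q) else 0,q.max(0) if len(q) else 0)
plan([(.1755,-.452,.235,105),(.4585,-.3126,.235,105),(.4585,-.3126,.147,105)])
E
```

```text
1343 [ 0.27167035 -0.63824935  0.03001659] [ 0.33026593 -0.58571685  0.19355875]
276 [ 0.28597143 -0.63288054  0.15037564] [ 0.31339774 -0.60380263  0.19355875]
t 1.2 tcp [ 0.1753 -0.6518  0.2135] jawyaw 105.1 tilt 0.0 w 0.0877 F [-0.4 -0.7 -0.1] J [-58.  21.   1.   0. -70. -17.]
(0.1755, -0.452, 0.235, 105) x2 [-0.072, 0.643, 0.174] [0.001, 0.0, 0.0]
(0.4585, -0.3126, 0.235, 105) x3 [0.0, 0.136, 0.688] [0.0, 0.0, 0.0]
(0.4585, -0.3126, 0.147, 105) x1 [0.587, 0.0, 0.0] [0.0, 0.0, 0.0]
```

>>> send_rows(
  plan=[
    [[-0.15,0.64,0.17],[0,0,0]],
    [[-0.15,0.64,0.17],[0,0,0]],
    [[-0.15,0.64,0.17],[0,0,0]],
    [[-0.15,0.64,0.17],[0,0,0]],
    [[-0.15,0.64,0.17],[0,0,0]],
  ],
  jaw=0,
  force=30,
)

```text
time_s: 1.7
tcp_pos: [0.1753, -0.5529, 0.2362]
eef_rot: [-73.4, 90.0, -58.3]
contact_force: [-0.8, -0.3, 0.1]
gripper_width: 0.0531
```

>>> send_rows(
  plan=[
    [[0,0.64,0.17],[0,0,0]],
    [[0,0.64,0.17],[0,0,0]],
    [[0,0.64,0.17],[0,0,0]],
    [[0,0.64,0.17],[0,0,0]],
    [[0,0.64,0.17],[0,0,0]],
  ],
)

```text
time_s: 2.2
tcp_pos: [0.1752, -0.4547, 0.236]
eef_rot: [-92.7, 90.0, -77.7]
contact_force: [0.2, -0.3, 0.1]
gripper_width: 0.044
```

>>> send_rows(
  plan=[
    [[0,0.13,0.9],[0,0,0]],
    [[0,0.13,0.9],[0,0,0]],
    [[0,0.13,0.9],[0,0,0]],
    [[0,0.13,0.9],[0,0,0]],
    [[0,0.13,0.9],[0,0,0]],
  ],
)

```text
time_s: 2.7
tcp_pos: [0.3014, -0.4013, 0.2351]
eef_rot: [158.9, 89.9, 174.0]
contact_force: [-0.9, 0.3, 0.0]
gripper_width: 0.0436
```

```bash
python3 - <<'E'
from h import *
plan([(.4585,-.3126,.235,105),(.4585,-.3126,.147,105)])
E
```

```text
t 2.7 tcp [ 0.3014 -0.4013  0.2351] jawyaw 105.1 tilt 0.08 w 0.0436 F [-0.9  0.3  0. ] J [-31.   3. -19.   0. -68. -44.]
(0.4585, -0.3126, 0.235, 105) x2 [-0.0, 0.149, 0.583] [0.001, -0.001, -0.0]
(0.4585, -0.3126, 0.147, 105) x1 [0.587, 0.0, 0.0] [0.0, 0.0, 0.0]
```

>>> send_rows(
  plan=[
    [[0,0.15,0.58],[0,0,0]],
    [[0,0.15,0.58],[0,0,0]],
    [[0,0.15,0.58],[0,0,0]],
    [[0,0.15,0.58],[0,0,0]],
    [[0,0.15,0.58],[0,0,0]],
  ],
)

```text
time_s: 3.2
tcp_pos: [0.3786, -0.3577, 0.2347]
eef_rot: [154.0, 89.9, 169.1]
contact_force: [0.1, -0.6, 0.4]
gripper_width: 0.0441
```

>>> send_rows(
  plan=[
    [[0,0.15,0.58],[0,0,0]],
    [[0,0.15,0.58],[0,0,0]],
    [[0,0.15,0.58],[0,0,0]],
    [[0,0.15,0.58],[0,0,0]],
    [[0,0.15,0.58],[0,0,0]],
  ],
)

```text
time_s: 3.7
tcp_pos: [0.4557, -0.3142, 0.2346]
eef_rot: [154.6, 89.9, 169.6]
contact_force: [-0.1, -0.7, 0.1]
gripper_width: 0.0436
```

```bash
python3 - <<'E'
from h import *
plan([(.4585,-.3126,.147,105)])
p=r.capture("wrist");save(p,"wr1");w=cloud(p);print(p["pose"].round(3).tolist())
g=w.reshape(-1,3)
for n,a in dict(tin=(-.345,-.275,.145,.165),cad=(-.42,-.35,.13,.15)).items():
    q=g[(g[:,0]>.42)&(g[:,0]<.5)&(g[:,1]>a[0])&(g[:,1]<a[1])&(g[:,2]>a[2])&(g[:,2]<a[3])]
    if len(q): print(n,len(q),((q.min(0)+q.max(0))/2).round(4),(q.max(0)-q.min(0)).round(4))
E
```

```text
t 3.7 tcp [ 0.4557 -0.3142  0.2346] jawyaw 105.0 tilt 0.15 w 0.0436 F [-0.1 -0.7  0.1] J [-14.   8. -13.   0. -69. -61.]
(0.4585, -0.3126, 0.147, 105) x1 [0.584, 0.005, 0.022] [-0.001, -0.003, -0.001]
[[-0.258, 0.924, 0.283, 0.378], [0.966, 0.247, 0.076, -0.336], [0.001, 0.293, -0.956, 0.405], [0.0, 0.0, 0.0, 1.0]]
tin 711 [ 0.4585 -0.3167  0.1504] [0.0237 0.0235 0.0102]
cad 696 [ 0.457  -0.3883  0.1353] [0.024  0.0236 0.0104]
```

View pics/wr1.png

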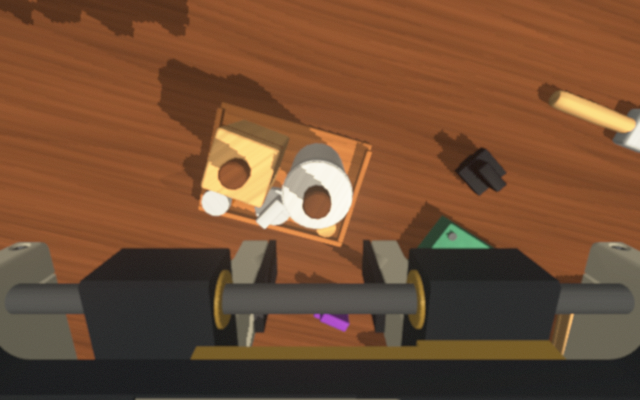

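Wrist view: tin knob at (317,202), caddy knob at (235,173), and nothing in the way. I'll go down on the tin with y between the two measurements.

>>> send_rows(
  plan=[
    [[0.3,-0.007,0.018],[0,0,0]],
    [[0.5,-0.007,0.018],[0,0,0]],
    [[0.58,-0.007,0.018],[0,0,0]],
    [[0.58,-0.007,0.018],[0,0,0]],
    [[0.58,-0.007,0.018],[0,0,0]],
  ],
)

```text
time_s: 4.25
tcp_pos: [0.4589, -0.3153, 0.1491]
eef_rot: [-160.1, 89.9, -145.1]
contact_force: [0.2, 0.3, 1.0]
gripper_width: 0.0439
```

>>> send_rows(
  plan=[
    [[0.01,0,0],[0,0,0]],
    [[0.01,0,0],[0,0,0]],
    [[0.01,0,0],[0,0,0]],
    [[0.01,0,0],[0,0,0]],
    [[0.01,0,0],[0,0,0]],
  ],
  jaw=-1,
)

```text
time_s: 4.75
tcp_pos: [0.4589, -0.3153, 0.1479]
eef_rot: [-147.0, 89.9, -132.1]
contact_force: [-0.2, -0.6, -0.8]
gripper_width: 0.0093
```

```bash
python3 - <<'E'
from h import *
plan([(.459,-.314,.257,105),(.507,.3775,.257,105),(.507,.3775,.147,105)])
p=r.capture("side");w=cloud(p);g=w[np.isfinite(w[...,0])]
q=g[(g[:,0]>.4)&(g[:,0]<.5)&(g[:,1]>-.345)&(g[:,1]<-.26)&(g[:,2]>.06)&(g[:,2]<.11)];print(q.max(0),q.min(0))
E
```

```text
t 4.8 tcp [ 0.4589 -0.3153  0.1479] jawyaw 104.9 tilt 0.06 w 0.0093 F [-0.2 -0.6 -0.8] J [-14.  13. -20.   0. -58. -61.]
(0.459, -0.314, 0.257, 105) x1 [-0.728, 0.008, 0.002] [-0.001, -0.001, 0.001]
(0.507, 0.3775, 0.257, 105) x5 [0.0, 0.874, 0.3] [0.0, 0.0, 0.0]
(0.507, 0.3775, 0.147, 105) x1 [0.733, 0.0, 0.0] [0.0, 0.0, 0.0]
[ 0.48207229 -0.28279444  0.10982068] [ 0.4259701  -0.32835907  0.06007404]
```

```bash
python3 - <<'E'
from h import *
p=r.capture("wrist");a=p["color"][200:400];print(r.get_state()["gripper_width"])
q=r.capture("side");b=cv2.resize(q["color"][100:225,390:510],None,fx=4,fy=4)
im=np.zeros((200+500,640,3),np.uint8);im[:200]=a;im[200:700,:480]=b
cv2.imwrite("pics/chk1.png",im[:600,:,::-1])
E
```

```text
0.0023828342001853066
```

View pics/chk1.png

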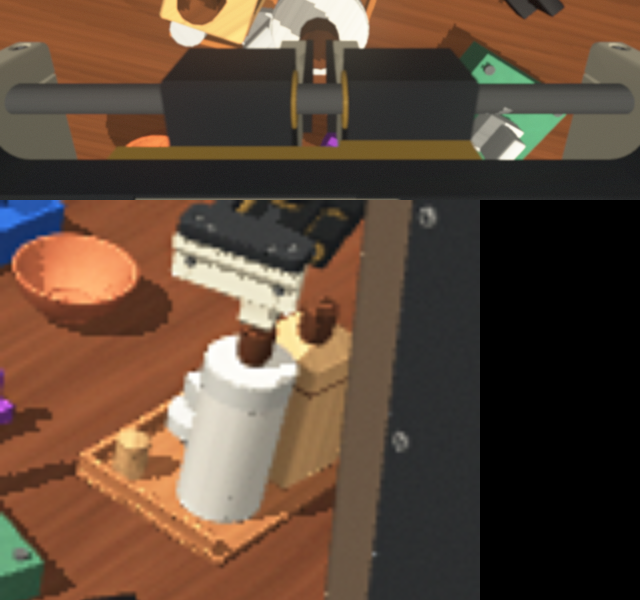

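```bash
python3 - <<'E'
from h import *
q=r.capture("side");w=cloud(q)
for v in range(160,200,2):
    print(v,[tuple((w[v,u]*1000).round().astype(int)) if np.isfinite(w[v,u,0]) else None for u in (450,452,454,456,458)])
T=[.4589,-.3153,.1479];print(proj(q,[T,[T[0],T[1],.129]]))
E
```

```text
160 [(np.int64(439), np.int64(-296), np.int64(79)), (np.int64(435), np.int64(-300), np.int64(80)), (np.int64(431), np.int64(-303), np.int64(80)), (np.int64(429), np.int64(-310), np.int64(78)), (np.int64(429), np.int64(-322), np.int64(71))]
162 [(np.int64(438), np.int64(-298), np.int64(72)), (np.int64(432), np.int64(-297), np.int64(76)), (np.int64(431), np.int64(-306), np.int64(72)), (np.int64(430), np.int64(-314), np.int64(68)), (np.int64(430), np.int64(-325), np.int64(63))]
164 [(np.int64(437), np.int64(-298), np.int64(66)), (np.int64(434), np.int64(-304), np.int64(64)), (np.int64(428), np.int64(-302), np.int64(69)), (np.int64(428), np.int64(-313), np.int64(63)), (np.int64(445), np.int64(-358), np.int64(29))]
166 [(np.int64(436), np.int64(-299), np.int64(58)), (np.int64(433), np.int64(-305), np.int64(57)), (np.int64(430), np.int64(-309), np.int64(57)), (np.int64(429), np.int64(-318), np.int64(52)), (np.int64(443), np.int64(-357), np.int64(23))]
168 [(np.int64(434), np.int64(-299), np.int64(52)), (np.int64(433), np.int64(-307), np.int64(49)), (np.int64(428), np.int64(-309), np.int64(
[... 3007 characters left out ...]
), np.int64(-271), np.int64(0)), (np.int64(391), np.int64(-275), np.int64(0)), (np.int64(387), np.int64(-279), np.int64(1)), (np.int64(381), np.int64(-279), np.int64(5))]
196 [(np.int64(393), np.int64(-260), np.int64(0)), (np.int64(389), np.int64(-264), np.int64(1)), (np.int64(384), np.int64(-266), np.int64(3)), (np.int64(381), np.int64(-271), np.int64(2)), (np.int64(376), np.int64(-273), np.int64(4))]
198 [(np.int64(387), np.int64(-252), np.int64(2)), (np.int64(384), np.int64(-258), np.int64(0)), (np.int64(382), np.int64(-265), np.int64(-2)), (np.int64(377), np.int64(-266), np.int64(1)), (np.int64(373), np.int64(-269), np.int64(2))]
[[453.39558727 133.01639592]
 [451.97490264 138.84640123]]
```

```bash
python3 - <<'E'
from h import *
q=r.capture("side");w=cloud(q)
for v in range(118,144,2):
    print(v,[(w[v,u]*1000).round().tolist() for u in (450,453,456)])
p=r.capture("wrist");w=cloud(p)
for v in range(215,350,9): print(v,[(w[v,u]*1000).round().tolist() for u in (308,320,334)], p["color"][v,308])
E
```

```text
118 [[432.0, -235.0, 243.0], [423.0, -233.0, 248.0], [415.0, -231.0, 253.0]]
120 [[431.0, -234.0, 238.0], [422.0, -232.0, 244.0], [417.0, -238.0, 243.0]]
122 [[428.0, -232.0, 234.0], [422.0, -236.0, 236.0], [414.0, -234.0, 241.0]]
124 [[428.0, -234.0, 228.0], [422.0, -236.0, 230.0], [414.0, -236.0, 234.0]]
126 [[462.0, -296.0, 177.0], [459.0, -304.0, 175.0], [413.0, -237.0, 229.0]]
128 [[463.0, -300.0, 169.0], [455.0, -301.0, 172.0], [449.0, -304.0, 174.0]]
130 [[584.0, -513.0, 2.0], [454.0, -301.0, 166.0], [447.0, -304.0, 169.0]]
132 [[465.0, -307.0, 152.0], [457.0, -309.0, 155.0], [453.0, -317.0, 154.0]]
134 [[460.0, -302.0, 150.0], [454.0, -306.0, 152.0], [448.0, -311.0, 153.0]]
136 [[462.0, -308.0, 140.0], [455.0, -310.0, 143.0], [449.0, -315.0, 144.0]]
138 [[460.0, -307.0, 135.0], [452.0, -308.0, 139.0], [448.0, -315.0, 138.0]]
140 [[458.0, -305.0, 130.0], [451.0, -308.0, 133.0], [449.0, -320.0, 128.0]]
142 [[454.0, -301.0, 128.0], [449.0, -307.0, 128.0], [445.0, -315.0, 126.0]]
215 [[450.0, -326.0, 125.0], [448.0, -319.0, 125.0], [446.0, -311.0, 126.0]] [186 177 160]
224 [[451.
[... 529 characters left out ...]

278 [[427.0, -328.0, 239.0], [562.0, -288.0, -2.0], [423.0, -322.0, 242.0]] [104  90  64]
287 [[428.0, -328.0, 241.0], [428.0, -325.0, 240.0], [424.0, -322.0, 245.0]] [78 70 56]
296 [[430.0, -327.0, 242.0], [429.0, -324.0, 243.0], [426.0, -321.0, 246.0]] [93 87 77]
305 [[431.0, -327.0, 244.0], [431.0, -324.0, 243.0], [427.0, -321.0, 247.0]] [92 87 76]
314 [[436.0, -326.0, 241.0], [604.0, -277.0, -0.0], [430.0, -320.0, 247.0]] [85 75 57]
323 [[439.0, -325.0, 241.0], [616.0, -274.0, -1.0], [433.0, -320.0, 247.0]] [91 78 55]
332 [[458.0, -321.0, 220.0], [626.0, -271.0, 1.0], [441.0, -317.0, 239.0]] [93 87 76]
341 [[461.0, -320.0, 221.0], [637.0, -268.0, 1.0], [435.0, -319.0, 250.0]] [94 86 70]
```

The fingers closed above the knob. Depth shows the tips near z = 0.163, although the reported TCP puts them at 0.129. I'll open, lift and measure this offset in clear air.

>>> send_rows(
  plan=[
    [[-0.2,0,0],[0,0,0]],
    [[-0.4,0,0],[0,0,0]],
    [[-0.4,0,0],[0,0,0]],
    [[-0.4,0,0],[0,0,0]],
    [[-0.4,0,0],[0,0,0]],
  ],
  jaw=0,
)

```text
time_s: 5.55
tcp_pos: [0.4584, -0.3149, 0.2067]
eef_rot: [163.1, 89.9, 178.0]
contact_force: [0.4, -0.6, -0.3]
gripper_width: 0.0352
```

```bash
python3 - <<'E'
from h import *
plan([]);
for n in ("side","wrist"):
    p=r.capture(n);w=cloud(p);g=w[np.isfinite(w[...,0])]
    q=g[(abs(g[:,0]-.457)<.03)&(abs(g[:,1]+.316)<.05)&(g[:,2]>.17)&(g[:,2]<.25)]
    print(n,len(q),np.sort(q[:,2])[[0,5,10,20,40]].round(4))
    lo=q[q[:,2]<np.sort(q[:,2])[5]+.02];print(lo.min(0).round(4),lo.max(0).round(4))
    if n=="wrist":
        T,M,s=cur(); print("cam in tool", (M.T@(p["pose"][:3,3]-T)).round(4))
E
```

```text
t 5.5 tcp [ 0.4584 -0.3149  0.2067] jawyaw 104.9 tilt 0.13 w 0.0352 F [ 0.4 -0.6 -0.3] J [-14.  10. -15.   0. -65. -61.]
side 93 [0.2215 0.2241 0.2249 0.2285 0.2342]
[ 0.4371 -0.3348  0.2215] [ 0.4614 -0.2784  0.2438]
wrist 2395 [0.218  0.2186 0.2187 0.2194 0.22  ]
[ 0.4374 -0.3531  0.218 ] [ 0.4718 -0.2848  0.2385]
cam in tool [-0.1706 -0.0011 -0.0811]
```

Tips are at 0.218 with the TCP reported at 0.207, so the tool really stands about 30 mm higher than reported. I'll apply that offset in z.

>>> send_rows(
  plan=[
    [[0.3,0.01,0],[0,0,0]],
    [[0.5,0.01,0],[0,0,0]],
    [[0.61,0.01,0],[0,0,0]],
    [[0.61,0.01,0],[0,0,0]],
    [[0.61,0.01,0],[0,0,0]],
  ],
)

```text
time_s: 6.15
tcp_pos: [0.4573, -0.3134, 0.1143]
eef_rot: [159.5, 89.8, 174.4]
contact_force: [0.5, -0.2, 0.6]
gripper_width: 0.0437
```

>>> send_rows(
  plan=[
    [[0,0,0],[0,0,0]],
    [[0,0,0],[0,0,0]],
    [[0,0,0],[0,0,0]],
    [[0,0,0],[0,0,0]],
    [[0,0,0],[0,0,0]],
  ],
  jaw=-1,
)

```text
time_s: 6.65
tcp_pos: [0.4572, -0.3134, 0.1141]
eef_rot: [157.9, 89.7, 172.9]
contact_force: [-0.4, -0.4, -1.5]
gripper_width: 0.0233
```

```bash
python3 - <<'E'
from h import *
plan([(.459,-.314,.227,105),(.507,.3775,.227,105),(.507,.3775,.117,105)])
E
```

```text
t 6.7 tcp [ 0.4572 -0.3134  0.1141] jawyaw 104.9 tilt 0.25 w 0.0233 F [-0.4 -0.4 -1.5] J [-14.  14. -22.   0. -54. -61.]
(0.459, -0.314, 0.227, 105) x1 [-0.753, -0.006, 0.008] [-0.002, -0.005, -0.002]
(0.507, 0.3775, 0.227, 105) x5 [0.0, 0.874, 0.3] [0.0, 0.0, 0.0]
(0.507, 0.3775, 0.117, 105) x1 [0.733, 0.0, 0.0] [0.0, 0.0, 0.0]
```

>>> send_rows(
  plan=[
    [[-0.2,0,0],[0,0,0]],
    [[-0.4,0,0],[0,0,0]],
    [[-0.6,0,0],[0,0,0]],
    [[-0.75,0,0.008],[0,0,0]],
    [[-0.75,0,0.008],[0,0,0]],
  ],
)

```text
time_s: 7.15
tcp_pos: [0.4602, -0.3136, 0.2294]
eef_rot: [-93.0, 89.9, -78.0]
contact_force: [1.2, 1.0, -5.5]
gripper_width: 0.0231
```

>>> send_rows(
  plan=[
    [[0,0.2,0.07],[0,0,0]],
    [[0,0.45,0.15],[0,0,0]],
    [[0,0.7,0.24],[0,0,0]],
    [[0,0.87,0.3],[0,0,0]],
    [[0,0.87,0.3],[0,0,0]],
  ],
)

```text
time_s: 7.65
tcp_pos: [0.4692, -0.173, 0.2276]
eef_rot: [150.4, 89.9, 165.4]
contact_force: [0.2, -1.0, -4.3]
gripper_width: 0.0229
```

>>> send_rows(
  plan=[
    [[0,0.2,0.07],[0,0,0]],
    [[0,0.45,0.15],[0,0,0]],
    [[0,0.7,0.24],[0,0,0]],
    [[0,0.87,0.3],[0,0,0]],
    [[0,0.87,0.3],[0,0,0]],
  ],
)

```text
time_s: 8.15
tcp_pos: [0.4783, -0.033, 0.2262]
eef_rot: [148.1, 89.8, 163.3]
contact_force: [-0.3, -0.7, -4.8]
gripper_width: 0.0229
```

>>> send_rows(
  plan=[
    [[0,0.2,0.07],[0,0,0]],
    [[0,0.45,0.15],[0,0,0]],
    [[0,0.7,0.24],[0,0,0]],
    [[0,0.87,0.3],[0,0,0]],
    [[0,0.87,0.3],[0,0,0]],
  ],
)

```text
time_s: 8.65
tcp_pos: [0.4875, 0.1066, 0.2249]
eef_rot: [157.0, 89.7, 172.3]
contact_force: [0.2, 1.0, -4.5]
gripper_width: 0.0232
```

>>> send_rows(
  plan=[
    [[0,0.2,0.07],[0,0,0]],
    [[0,0.45,0.15],[0,0,0]],
    [[0,0.7,0.24],[0,0,0]],
    [[0,0.87,0.3],[0,0,0]],
    [[0,0.87,0.3],[0,0,0]],
  ],
)

```text
time_s: 9.15
tcp_pos: [0.4966, 0.2461, 0.2231]
eef_rot: [168.0, 89.6, -176.6]
contact_force: [-0.8, -0.0, -4.2]
gripper_width: 0.0232
```

>>> send_rows(
  plan=[
    [[0,0.2,0.07],[0,0,0]],
    [[0,0.45,0.15],[0,0,0]],
    [[0,0.7,0.24],[0,0,0]],
    [[0,0.87,0.3],[0,0,0]],
    [[0,0.87,0.3],[0,0,0]],
  ],
)

```text
time_s: 9.65
tcp_pos: [0.5056, 0.3854, 0.2207]
eef_rot: [178.7, 89.5, -165.8]
contact_force: [-0.8, -0.6, -5.2]
gripper_width: 0.0229
```

```bash
python3 - <<'E'
from h import *
plan([(.507,.3775,.113,105)])
p=r.capture("top");save(p,"t2",(100,100,540,340),1.8)
E
```

```text
t 9.7 tcp [0.5056 0.3854 0.2207] jawyaw 105.5 tilt 0.47 w 0.0229 F [-0.8 -0.6 -5.2] J [  55.   17.   -3.   -0.  -70. -129.]
(0.507, 0.3775, 0.113, 105) x1 [0.718, -0.053, 0.001] [0.011, -0.01, -0.0]
```

View pics/t2.png

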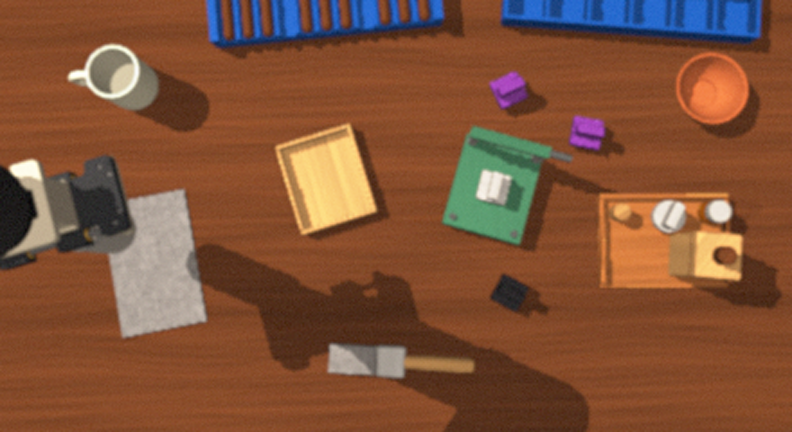

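```bash
python3 - <<'E'
from h import *
p=r.capture("side");w=cloud(p)
T,M,s=cur()
for d in r.trace(p,"tin")[:2]:
    q=w[d["mask"]];q=q[np.isfinite(q[:,0])];print(d["score"],d["uv"],np.percentile(q,2,axis=0),np.percentile(q,98,axis=0))
save(p,"s2",(130,180,430,400),2.6)
print(proj(p,[T,[.507,.3775,.004]]))
E
```

```text
0.84 [219.0, 248.8] [0.47438167 0.35710574 0.11744786] [0.50831042 0.41150267 0.25723464]
[[210.74948975 232.65788451]
 [227.88531651 298.95492669]]
```

View pics/s2.png

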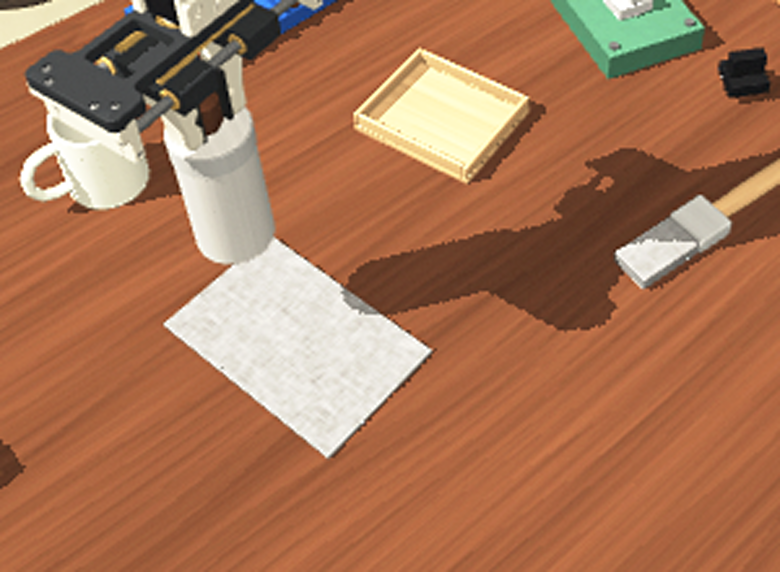

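Side view: the tin hangs upright at about (225,200) above the far half of the mat. I'll lower it, check contact, then release.

>>> send_rows(
  plan=[
    [[0.2,-0.053,0],[0.011,-0.01,0]],
    [[0.4,-0.053,0],[0.011,-0.01,0]],
    [[0.6,-0.053,0],[0.011,-0.01,0]],
    [[0.69,-0.053,0],[0.011,-0.01,0]],
    [[0.69,-0.053,0],[0.011,-0.01,0]],
  ],
)

```text
time_s: 10.3
tcp_pos: [0.5058, 0.3721, 0.1163]
eef_rot: [-145.6, 89.7, -130.8]
contact_force: [-0.6, -1.3, -4.4]
gripper_width: 0.0232
```

```bash
python3 - <<'E'
from h import *
plan([(.507,.3775,.1125,105)])
p=r.capture("side");w=cloud(p)
d=r.trace(p,"tin")[0];q=w[d["mask"]];q=q[np.isfinite(q[:,0])];print(d["score"],np.percentile(q,[0,1,98],axis=0))
E
```

```text
t 10.3 tcp [0.5058 0.3721 0.1163] jawyaw 104.8 tilt 0.27 w 0.0232 F [-0.6 -1.3 -4.4] J [  54.   21.  -13.   -0.  -57. -129.]
(0.507, 0.3775, 0.1125, 105) x1 [0.025, 0.033, 0.017] [-0.004, -0.005, 0.003]
0.7 [[ 0.46086368  0.33805726 -0.00148715]
 [ 0.47394873  0.34501544  0.00437225]
 [ 0.50972059  0.40002692  0.14861943]]
```

>>> send_rows(
  plan=[
    [[0.02,0,0.01],[0,0,0]],
    [[0.025,0,0.01],[0,0,0]],
    [[0.025,0,0.01],[0,0,0]],
    [[0.025,0,0.01],[0,0,0]],
    [[0.025,0,0.01],[0,0,0]],
  ],
)

```text
time_s: 10.9
tcp_pos: [0.5088, 0.3748, 0.116]
eef_rot: [11.2, 89.9, 26.0]
contact_force: [0.7, -0.2, -3.6]
gripper_width: 0.023
```

>>> send_rows(
  plan=[
    [[0,0,0],[0,0,0]],
    [[0,0,0],[0,0,0]],
    [[0,0,0],[0,0,0]],
    [[-0.2,0,0],[0,0,0]],
    [[-0.4,0,0],[0,0,0]],
  ],
  jaw=0,
)

```text
time_s: 11.4
tcp_pos: [0.5086, 0.3744, 0.1762]
eef_rot: [-97.2, 89.9, -82.3]
contact_force: [0.9, 0.5, -0.1]
gripper_width: 0.0438
```

```bash
python3 - <<'E'
from h import *
plan([(.457,-.385,.2,105),(.457,-.385,.100,105)])
p=r.capture("side");w=cloud(p)
d=r.trace(p,"tin")[0];q=w[d["mask"]];q=q[np.isfinite(q[:,0])];print(d["score"],d["uv"],np.percentile(q,[0,1,98],axis=0))
E
```

```text
t 11.4 tcp [0.5086 0.3744 0.1762] jawyaw 104.9 tilt 0.06 w 0.0438 F [ 0.9  0.5 -0.1] J [  54.   18.   -8.    0.  -64. -129.]
(0.457, -0.385, 0.2, 105) x5 [-0.031, -0.961, -0.327] [-0.0, -0.0, 0.0]
(0.457, -0.385, 0.1, 105) x1 [0.667, 0.0, 0.0] [0.0, 0.0, 0.0]
0.88 [226.6, 276.5] [[ 0.47616343  0.30177953 -0.00169003]
 [ 0.47739862  0.34154712  0.00327913]
 [ 0.53187015  0.40194124  0.15256875]]
```

>>> send_rows(
  plan=[
    [[-0.1,0,0],[0,0,0]],
    [[-0.16,-0.25,-0.08],[0,0,0]],
    [[-0.16,-0.5,-0.17],[0,0,0]],
    [[-0.16,-0.75,-0.25],[0,0,0]],
    [[-0.16,-0.96,-0.33],[0,0,0]],
  ],
)

```text
time_s: 12.0
tcp_pos: [0.4999, 0.223, 0.2045]
eef_rot: [24.2, 89.4, 39.2]
contact_force: [0.8, 0.9, 0.2]
gripper_width: 0.0434
```

>>> send_rows(
  plan=[
    [[0,-0.96,-0.33],[0,0,0]],
    [[0,-0.96,-0.33],[0,0,0]],
    [[0,-0.96,-0.33],[0,0,0]],
    [[0,-0.96,-0.33],[0,0,0]],
    [[0,-0.96,-0.33],[0,0,0]],
  ],
)

```text
time_s: 12.5
tcp_pos: [0.4894, 0.07, 0.204]
eef_rot: [22.7, 89.3, 37.5]
contact_force: [0.2, -0.6, 0.2]
gripper_width: 0.0439
```

>>> send_rows(
  plan=[
    [[0,-0.96,-0.33],[0,0,0]],
    [[0,-0.96,-0.33],[0,0,0]],
    [[0,-0.96,-0.33],[0,0,0]],
    [[0,-0.96,-0.33],[0,0,0]],
    [[0,-0.96,-0.33],[0,0,0]],
  ],
)

```text
time_s: 13.0
tcp_pos: [0.4787, -0.0822, 0.2028]
eef_rot: [22.1, 89.3, 36.8]
contact_force: [-0.3, 1.1, 0.7]
gripper_width: 0.0434
```

>>> send_rows(
  plan=[
    [[0,-0.96,-0.33],[0,0,0]],
    [[0,-0.96,-0.33],[0,0,0]],
    [[0,-0.96,-0.33],[0,0,0]],
    [[0,-0.96,-0.33],[0,0,0]],
    [[0,-0.96,-0.33],[0,0,0]],
  ],
)

```text
time_s: 13.5
tcp_pos: [0.468, -0.2338, 0.2012]
eef_rot: [24.5, 89.3, 39.1]
contact_force: [-0.0, 0.8, -0.2]
gripper_width: 0.0436
```

>>> send_rows(
  plan=[
    [[0,-0.96,-0.33],[0,0,0]],
    [[0,-0.96,-0.33],[0,0,0]],
    [[0,-0.96,-0.33],[0,0,0]],
    [[0,-0.96,-0.33],[0,0,0]],
    [[0,-0.96,-0.33],[0,0,0]],
  ],
)

```text
time_s: 14.0
tcp_pos: [0.4575, -0.3846, 0.1993]
eef_rot: [29.3, 89.4, 43.9]
contact_force: [0.1, 0.7, -0.2]
gripper_width: 0.044
```

```bash
python3 - <<'E'
from h import *
plan([(.457,-.385,.100,105)])
E
```

```text
t 14.0 tcp [ 0.4575 -0.3846  0.1993] jawyaw 104.6 tilt 0.65 w 0.044 F [ 0.1  0.7 -0.2] J [-22.  14. -10.  -1. -65. -53.]
(0.457, -0.385, 0.1, 105) x1 [0.662, -0.005, -0.01] [-0.008, 0.013, -0.007]
```

>>> send_rows(
  plan=[
    [[0.3,-0.005,-0.01],[-0.008,0.013,-0.007]],
    [[0.5,-0.005,-0.01],[-0.008,0.013,-0.007]],
    [[0.66,-0.005,-0.01],[-0.008,0.013,-0.007]],
    [[0.66,-0.005,-0.01],[-0.008,0.013,-0.007]],
    [[0.66,-0.005,-0.01],[-0.008,0.013,-0.007]],
  ],
)

```text
time_s: 14.5
tcp_pos: [0.4584, -0.3824, 0.1006]
eef_rot: [-178.6, 90.0, -163.4]
contact_force: [-0.2, 0.1, -0.7]
gripper_width: 0.0439
```

>>> send_rows(
  plan=[
    [[0,0,0],[0,0,0]],
    [[0,0,0],[0,0,0]],
    [[0,0,0],[0,0,0]],
    [[0,0,0],[0,0,0]],
    [[0,0,0],[0,0,0]],
  ],
  jaw=-1,
)

```text
time_s: 15.0
tcp_pos: [0.4586, -0.3826, 0.1009]
eef_rot: [-45.1, 90.0, -29.9]
contact_force: [1.0, -1.4, 1.5]
gripper_width: 0.0232
```

```bash
python3 - <<'E'
from h import *
plan([(.457,-.385,.22,105),(.419,.3625,.22,105),(.419,.3625,.101,105)])
E
```

```text
t 15.0 tcp [ 0.4586 -0.3826  0.1009] jawyaw 105.2 tilt 0.04 w 0.0232 F [ 1.  -1.4  1.5] J [-21.  19. -18.   0. -53. -54.]
(0.457, -0.385, 0.22, 105) x1 [-0.794, -0.013, -0.014] [0.004, 0.001, 0.001]
(0.419, 0.3625, 0.22, 105) x5 [0.0, 0.976, 0.209] [0.0, 0.0, 0.0]
(0.419, 0.3625, 0.101, 105) x1 [0.793, 0.0, 0.0] [0.0, 0.0, 0.0]
```

>>> send_rows(
  plan=[
    [[-0.2,0,0],[0,0,0]],
    [[-0.4,0,0],[0,0,0]],
    [[-0.6,0,0],[0,0,0]],
    [[-0.8,0,0],[0,0,0]],
    [[-0.8,0,0],[0,0,0]],
  ],
)

```text
time_s: 15.5
tcp_pos: [0.4598, -0.3837, 0.2249]
eef_rot: [-45.4, 89.6, -30.2]
contact_force: [0.5, -0.5, -2.4]
gripper_width: 0.0232
```

>>> send_rows(
  plan=[
    [[0,0.2,0.04],[0,0,0]],
    [[0,0.45,0.1],[0,0,0]],
    [[0,0.7,0.15],[0,0,0]],
    [[0,0.97,0.21],[0,0,0]],
    [[0,0.97,0.21],[0,0,0]],
  ],
)

```text
time_s: 16.0
tcp_pos: [0.4507, -0.2313, 0.2234]
eef_rot: [-31.1, 89.7, -15.8]
contact_force: [0.3, -0.4, -3.0]
gripper_width: 0.0233
```

>>> send_rows(
  plan=[
    [[0,0.2,0.04],[0,0,0]],
    [[0,0.45,0.1],[0,0,0]],
    [[0,0.7,0.15],[0,0,0]],
    [[0,0.97,0.21],[0,0,0]],
    [[0,0.97,0.21],[0,0,0]],
  ],
)

```text
time_s: 16.5
tcp_pos: [0.4419, -0.0794, 0.2224]
eef_rot: [-16.8, 89.8, -1.3]
contact_force: [-0.7, -0.2, -3.0]
gripper_width: 0.0233
```

>>> send_rows(
  plan=[
    [[0,0.2,0.04],[0,0,0]],
    [[0,0.45,0.1],[0,0,0]],
    [[0,0.7,0.15],[0,0,0]],
    [[0,0.97,0.21],[0,0,0]],
    [[0,0.97,0.21],[0,0,0]],
  ],
)

```text
time_s: 17.0
tcp_pos: [0.4331, 0.0722, 0.2217]
eef_rot: [-6.3, 89.8, 9.4]
contact_force: [-0.8, -1.0, -3.4]
gripper_width: 0.0233
```

>>> send_rows(
  plan=[
    [[0,0.2,0.04],[0,0,0]],
    [[0,0.45,0.1],[0,0,0]],
    [[0,0.7,0.15],[0,0,0]],
    [[0,0.97,0.21],[0,0,0]],
    [[0,0.97,0.21],[0,0,0]],
  ],
)

```text
time_s: 17.5
tcp_pos: [0.4242, 0.2237, 0.2207]
eef_rot: [-13.3, 89.9, 2.5]
contact_force: [-0.0, -0.7, -1.5]
gripper_width: 0.023
```

>>> send_rows(
  plan=[
    [[0,0.2,0.04],[0,0,0]],
    [[0,0.45,0.1],[0,0,0]],
    [[0,0.7,0.15],[0,0,0]],
    [[0,0.97,0.21],[0,0,0]],
    [[0,0.97,0.21],[0,0,0]],
  ],
)

```text
time_s: 18.0
tcp_pos: [0.4152, 0.3752, 0.2189]
eef_rot: [-67.1, 89.9, -51.2]
contact_force: [0.0, -0.5, -2.6]
gripper_width: 0.0232
```

```bash
python3 - <<'E'
from h import *
plan([(.419,.3625,.108,105)])
E
```

```text
t 18.0 tcp [0.4152 0.3752 0.2189] jawyaw 105.9 tilt 0.08 w 0.0232 F [ 0.  -0.5 -2.6] J [  62.   10.  -14.    0.  -67. -136.]
(0.419, 0.3625, 0.108, 105) x1 [0.739, -0.087, 0.001] [0.02, 0.001, 0.002]
```

>>> send_rows(
  plan=[
    [[0.2,-0.08,0],[0.02,0,0]],
    [[0.4,-0.08,0],[0.02,0,0]],
    [[0.6,-0.08,0],[0.02,0,0]],
    [[0.75,-0.08,0],[0.02,0,0]],
    [[0.77,-0.08,0],[0.02,0,0]],
  ],
)

```text
time_s: 18.5
tcp_pos: [0.4176, 0.3603, 0.0997]
eef_rot: [-130.6, 89.6, -115.7]
contact_force: [-0.5, 0.2, -2.6]
gripper_width: 0.0231
```

>>> send_rows(
  plan=[
    [[0.01,0,0],[0,0,0]],
    [[0.02,0,0],[0,0,0]],
    [[0.02,0,0],[0,0,0]],
    [[0.02,0,0],[0,0,0]],
    [[0.02,0,0],[0,0,0]],
  ],
)

```text
time_s: 19.0
tcp_pos: [0.4186, 0.3605, 0.099]
eef_rot: [-120.7, 89.7, -105.8]
contact_force: [-1.9, -2.2, 6.4]
gripper_width: 0.0234
```

```bash
python3 - <<'E'
from h import *
plan([(.419,.3625,.1,105)])
p=r.capture("side");w=cloud(p);save(p,"s3",(130,180,430,400),2.6)
d=r.trace(p,"caddy")[0];q=w[d["mask"]];q=q[np.isfinite(q[:,0])];print(d["score"],d["uv"],np.percentile(q,[0,1,98],axis=0))
E
```

```text
t 19.0 tcp [0.4186 0.3605 0.099 ] jawyaw 104.9 tilt 0.31 w 0.0234 F [-1.9 -2.2  6.4] J [  61.   15.  -23.    0.  -52. -136.]
(0.419, 0.3625, 0.1, 105) x1 [-0.006, 0.012, 0.006] [-0.002, -0.004, 0.006]
0.79 [259.7, 316.7] [[0.38184331 0.33389845 0.00691012]
 [0.38301342 0.33580373 0.0111836 ]
 [0.43440258 0.3898196  0.11088033]]
```

View pics/s3.png

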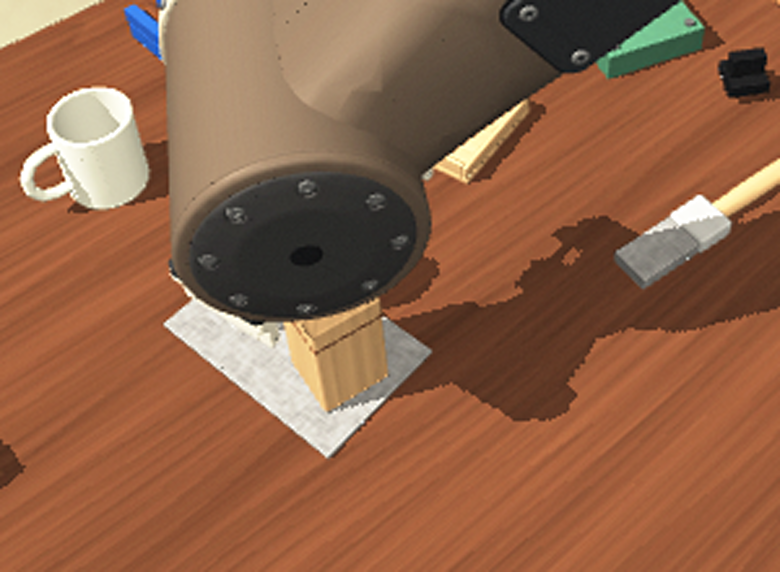

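Caddy (340,350) is upright on the mat with contact felt. I'll release, rise and go to the old stop.

>>> send_rows(
  plan=[
    [[-0.01,0,0],[0,0,0]],
    [[-0.01,0,0],[0,0,0]],
    [[-0.01,0,0],[0,0,0]],
    [[-0.2,0,0],[0,0,0]],
    [[-0.5,0,0],[0,0,0]],
  ],
  jaw=0,
)

```text
time_s: 19.6
tcp_pos: [0.4176, 0.3593, 0.1723]
eef_rot: [-130.9, 89.3, -116.0]
contact_force: [2.5, 0.9, -0.3]
gripper_width: 0.044
```

```bash
python3 - <<'E'
from h import *
p,M,s=cur()
plan([(p[0],p[1],.24,105),(.5565,-.11,.24,74),(.5565,-.11,.0355,74)])
E
```

```text
t 19.6 tcp [0.4176 0.3593 0.1723] jawyaw 104.9 tilt 0.65 w 0.044 F [ 2.5  0.9 -0.3] J [  61.   11.  -18.    0.  -61. -136.]
(np.float64(0.4175535459249726), np.float64(0.3593244417057826), 0.24, 105) x1 [-0.451, -0.004, -0.003] [-0.003, -0.009, 0.011]
(0.5565, -0.11, 0.24, 74) x4 [0.0, -0.815, 0.021] [0.172, 0.0, 0.0]
(0.5565, -0.11, 0.0355, 74) x2 [0.682, 0.0, 0.0] [0.0, 0.0, 0.0]
```

>>> send_rows(
  plan=[
    [[-0.25,0,0],[0,-0.01,0.01]],
    [[-0.4,-0.2,0],[0,-0.01,0.01]],
    [[-0.4,-0.45,0.01],[0,-0.01,0.01]],
    [[-0.4,-0.7,0.015],[0,-0.01,0.01]],
    [[-0.4,-0.82,0.02],[0,-0.01,0.01]],
  ],
)

```text
time_s: 20.1
tcp_pos: [0.4526, 0.2397, 0.2339]
eef_rot: [-16.8, 89.9, -2.0]
contact_force: [0.6, -0.4, 0.3]
gripper_width: 0.0437
```

>>> send_rows(
  plan=[
    [[0,-0.82,0.02],[0,0,0]],
    [[0,-0.82,0.02],[0,0,0]],
    [[0,-0.82,0.02],[0,0,0]],
    [[0,-0.82,0.02],[0,0,0]],
    [[0,-0.82,0.02],[0,0,0]],
  ],
)

```text
time_s: 20.6
tcp_pos: [0.4872, 0.1211, 0.2341]
eef_rot: [-3.6, 89.9, 11.1]
contact_force: [-0.5, 0.7, -0.1]
gripper_width: 0.0435
```

>>> send_rows(
  plan=[
    [[0,-0.82,0.02],[0,0,0]],
    [[0,-0.82,0.02],[0,0,0]],
    [[0,-0.82,0.02],[0,0,0]],
    [[0,-0.82,0.02],[0,0,0]],
    [[0,-0.82,0.02],[0,0,0]],
  ],
)

```text
time_s: 21.1
tcp_pos: [0.5215, 0.0034, 0.2339]
eef_rot: [1.4, 89.9, 16.1]
contact_force: [0.4, 0.2, -0.2]
gripper_width: 0.0437
```

>>> send_rows(
  plan=[
    [[0,-0.82,0.02],[0.17,0,0]],
    [[0,-0.82,0.02],[0.35,0,0]],
    [[0,-0.82,0.02],[0.52,0,0]],
    [[0,-0.82,0.02],[0.69,0,0]],
    [[0,-0.82,0.02],[0.69,0,0]],
  ],
)

```text
time_s: 21.6
tcp_pos: [0.5558, -0.1139, 0.2336]
eef_rot: [56.1, 90.0, 39.7]
contact_force: [0.1, 0.3, 0.4]
gripper_width: 0.0437
```

```bash
python3 - <<'E'
from h import *
plan([(.5565,-.11,.12,74),(.5565,-.11,.0355,74)])
p=r.capture("wrist");w=cloud(p);g=w[np.isfinite(w[...,0])]
def rc(x,y,rad,z0,z1):
    q=g[(abs(g[:,0]-x)<rad)&(abs(g[:,1]-y)<rad)&(g[:,2]>z0)&(g[:,2]<z1)];return len(q),cv2.minAreaRect((q[:,:2]*1000).astype(np.float32))
print("bar",rc(.556,-.11,.03,.062,.075),"col",rc(.556,-.11,.04,.04,.05))
# both fingertips in this picture
q=g[(abs(g[:,0]-.556)<.06)&(abs(g[:,1]+.11)<.06)&(g[:,2]>.15)&(g[:,2]<.275)];print(len(q),np.percentile(q,[0,1],axis=0)[:,2]);lo=q[q[:,2]<q[:,2].min()+.01];print(lo.min(0),lo.max(0))
save(p,"wr2")
E
```

```text
t 21.6 tcp [ 0.5558 -0.1139  0.2336] jawyaw 73.6 tilt 0.04 w 0.0437 F [0.1 0.3 0.4] J [   8.   10.  -11.   -0.  -69. -115.]
(0.5565, -0.11, 0.12, 74) x1 [0.757, 0.026, -0.003] [-0.009, 0.001, -0.001]
(0.5565, -0.11, 0.0355, 74) x1 [0.563, 0.0, 0.0] [0.0, 0.0, 0.0]
bar (477, ((556.4072875976562, -113.05168914794922), (13.472039222717285, 35.866615295410156), 73.94134521484375)) col (864, ((556.4928588867188, -113.34638977050781), (39.21259307861328, 40.343753814697266), 74.50444030761719))
2308 [0.24515421 0.24669261]
[ 0.53362012 -0.14812052  0.24515421] [ 0.57090045 -0.07596729  0.25515173]
```

View pics/wr2.png

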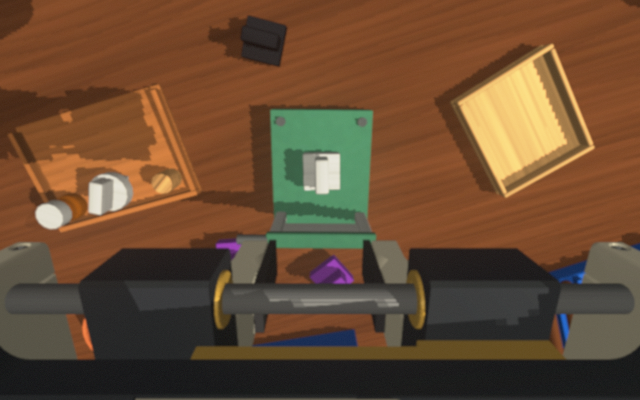

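Wrist view: the old stop is at (322,172) in the cutter, with the bar between the fingers' lines and parallel to the pads. The blade frame is clear. I'll descend and grip.

>>> send_rows(
  plan=[
    [[0.25,0.013,0],[-0.009,0,0]],
    [[0.5,0.013,0],[-0.009,0,0]],
    [[0.76,0.013,0],[-0.009,0,0]],
    [[0.76,0.013,0],[-0.009,0,0]],
    [[0.76,0.013,0],[-0.009,0,0]],
  ],
)

```text
time_s: 22.15
tcp_pos: [0.5567, -0.1108, 0.1205]
eef_rot: [-44.5, 90.0, -59.9]
contact_force: [0.1, 0.0, 0.0]
gripper_width: 0.0437
```

>>> send_rows(
  plan=[
    [[0.2,0,0],[0,0,0]],
    [[0.4,0,0],[0,0,0]],
    [[0.5,0,0],[0,0,0]],
    [[0.53,0,0],[0,0,0]],
    [[0.53,0,0],[0,0,0]],
  ],
)

```text
time_s: 22.65
tcp_pos: [0.5581, -0.1105, 0.0426]
eef_rot: [5.8, 89.9, -9.6]
contact_force: [-0.2, 0.0, 0.1]
gripper_width: 0.0437
```

```bash
python3 - <<'E'
from h import *
plan([(.5565,-.112,.036,74)])
p=r.capture("side");w=cloud(p);save(p,"s4",(300,110,460,230),5)
E
```

```text
t 22.6 tcp [ 0.5581 -0.1105  0.0426] jawyaw 74.6 tilt 0.13 w 0.0437 F [-0.2  0.   0.1] J [   9.   20.  -25.    0.  -45. -114.]
(0.5565, -0.112, 0.036, 74) x1 [0.044, -0.013, -0.008] [0.014, 0.003, -0.0]
```

View pics/s4.png

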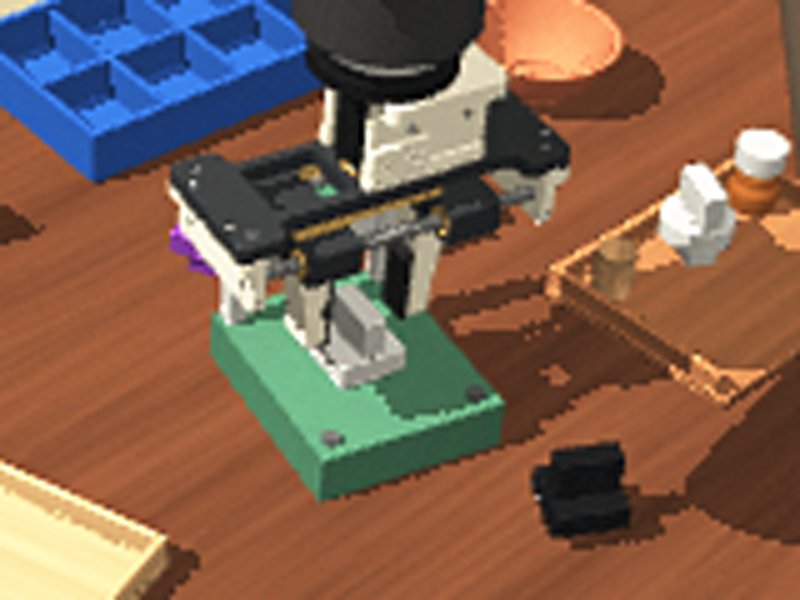

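Fingers straddle the bar (365,315). I'll go 5 mm lower and close.

>>> send_rows(
  plan=[
    [[0.03,-0.01,-0.006],[0.01,0,0]],
    [[0.035,-0.01,-0.006],[0.01,0,0]],
    [[0.035,-0.01,-0.006],[0.01,0,0]],
    [[0.035,-0.01,-0.006],[0.01,0,0]],
    [[0.035,-0.01,-0.006],[0.01,0,0]],
  ],
)

```text
time_s: 23.2
tcp_pos: [0.5572, -0.1118, 0.0379]
eef_rot: [10.0, 89.8, -5.8]
contact_force: [-0.4, -0.1, 0.3]
gripper_width: 0.044
```

>>> send_rows(
  plan=[
    [[0,0,0],[0,0,0]],
    [[0,0,0],[0,0,0]],
    [[0,0,0],[0,0,0]],
    [[0,0,0],[0,0,0]],
    [[0,0,0],[0,0,0]],
  ],
  jaw=-1,
  force=40,
)

```text
time_s: 23.7
tcp_pos: [0.5571, -0.1118, 0.0378]
eef_rot: [9.1, 89.8, -6.7]
contact_force: [-0.7, -1.5, -1.0]
gripper_width: 0.0134
```

```bash
python3 - <<'E'
from h import *
p,M,s=cur()
plan([(p[0],p[1],.16,74),(.5757,.1225,.16,74),(.5757,.1225,.023,74)])
E
```

```text
t 23.7 tcp [ 0.5571 -0.1118  0.0378] jawyaw 74.2 tilt 0.18 w 0.0134 F [-0.7 -1.5 -1. ] J [   8.   21.  -25.    0.  -44. -114.]
(np.float64(0.5570981146057644), np.float64(-0.11177317946991998), 0.16, 74) x1 [-0.814, 0.0, 0.003] [0.004, 0.004, -0.001]
(0.5757, 0.1225, 0.16, 74) x2 [0.0, 0.768, -0.156] [0.0, 0.0, 0.0]
(0.5757, 0.1225, 0.023, 74) x1 [0.913, 0.0, 0.0] [0.0, 0.0, 0.0]
```

>>> send_rows(
  plan=[
    [[-0.08,0,0],[0,0,0]],
    [[-0.2,0,0],[0,0,0]],
    [[-0.45,0,0],[0,0,0]],
    [[-0.7,0,0],[0,0,0]],
    [[-0.81,0,0],[0,0,0]],
  ],
)

```text
time_s: 24.2
tcp_pos: [0.5582, -0.1119, 0.1639]
eef_rot: [12.3, 89.5, -3.4]
contact_force: [0.2, -0.7, -1.4]
gripper_width: 0.0135
```

>>> send_rows(
  plan=[
    [[0,0.2,-0.04],[0,0,0]],
    [[0,0.4,-0.08],[0,0,0]],
    [[0,0.6,-0.12],[0,0,0]],
    [[0,0.77,-0.16],[0,0,0]],
    [[0,0.77,-0.16],[0,0,0]],
  ],
)

```text
time_s: 24.7
tcp_pos: [0.5666, 0.0083, 0.1646]
eef_rot: [16.4, 89.5, 0.8]
contact_force: [-0.1, -0.5, -1.2]
gripper_width: 0.0134
```

>>> send_rows(
  plan=[
    [[0,0.2,-0.04],[0,0,0]],
    [[0,0.4,-0.08],[0,0,0]],
    [[0,0.6,-0.12],[0,0,0]],
    [[0,0.77,-0.16],[0,0,0]],
    [[0,0.77,-0.16],[0,0,0]],
  ],
)

```text
time_s: 25.2
tcp_pos: [0.5748, 0.1283, 0.165]
eef_rot: [18.6, 89.5, 3.1]
contact_force: [1.0, -0.1, -2.1]
gripper_width: 0.0136
```

```bash
python3 - <<'E'
from h import *
plan([(.5757,.1225,.028,74)])
E
```

```text
t 25.2 tcp [0.5748 0.1283 0.165 ] jawyaw 74.5 tilt 0.51 w 0.0136 F [ 1.  -0.1 -2.1] J [  32.   14.  -15.    0.  -60. -137.]
(0.5757, 0.1225, 0.028, 74) x1 [0.914, -0.038, 0.008] [0.011, 0.011, -0.004]
```

>>> send_rows(
  plan=[
    [[0.25,-0.038,0.008],[0.011,0.011,-0.004]],
    [[0.5,-0.038,0.008],[0.011,0.011,-0.004]],
    [[0.75,-0.038,0.008],[0.011,0.011,-0.004]],
    [[0.9,-0.038,0.008],[0.011,0.011,-0.004]],
    [[0.9,-0.038,0.008],[0.011,0.011,-0.004]],
  ],
)

```text
time_s: 25.7
tcp_pos: [0.5738, 0.1208, 0.0275]
eef_rot: [-135.7, 89.7, -151.8]
contact_force: [-0.5, -0.3, -2.3]
gripper_width: 0.0136
```

```bash
python3 - <<'E'
from h import *
plan([(.5757,.1225,.0245,74)])
E
```

```text
t 25.7 tcp [0.5738 0.1208 0.0275] jawyaw 73.9 tilt 0.33 w 0.0136 F [-0.5 -0.3 -2.3] J [  31.   23.  -23.   -0.  -44. -137.]
(0.5757, 0.1225, 0.0245, 74) x1 [0.02, 0.014, 0.009] [-0.002, -0.005, 0.005]
```

>>> send_rows(
  plan=[
    [[0.01,0,0],[0,-0.005,0.005]],
    [[0.02,0,0],[0,-0.005,0.005]],
    [[0.022,0,0],[0,-0.005,0.005]],
    [[0.022,0,0],[0,-0.005,0.005]],
    [[0.022,0,0],[0,-0.005,0.005]],
  ],
)

```text
time_s: 26.2
tcp_pos: [0.5741, 0.121, 0.025]
eef_rot: [49.0, 89.9, 33.0]
contact_force: [0.4, 0.6, -1.8]
gripper_width: 0.0136
```

>>> send_rows(
  plan=[
    [[0,0,0],[0,0,0]],
    [[0,0,0],[0,0,0]],
    [[0,0,0],[0,0,0]],
    [[-0.1,0,0],[0,0,0]],
    [[-0.4,0,0],[0,0,0]],
  ],
  jaw=0,
)

```text
time_s: 26.7
tcp_pos: [0.5713, 0.1197, 0.0817]
eef_rot: [-140.1, 89.6, -156.2]
contact_force: [1.2, 0.7, -0.9]
gripper_width: 0.0426
```

>>> send_rows(
  plan=[
    [[-0.2,0,0],[0,0,0]],
    [[-0.5,0,0],[0,0,0]],
    [[-0.7,0,0],[0,0,0]],
    [[-0.7,0,0],[0,0,0]],
    [[-0.7,0,0],[0,0,0]],
  ],
)

```text
time_s: 27.2
tcp_pos: [0.5722, 0.1203, 0.1874]
eef_rot: [-145.7, 89.7, -161.8]
contact_force: [0.3, -0.5, -1.2]
gripper_width: 0.044
```

```bash
python3 - <<'E'
from h import *
T,M,s=cur()
plan([(.5126,-.352,T[2],73.9),(.5126,-.352,.12,63),(.5126,-.352,.0255,63)])
p=r.capture("wrist");w=cloud(p);g=w[np.isfinite(w[...,0])]
def rc(x,y,rad,z0,z1):
    q=g[(abs(g[:,0]-x)<rad)&(abs(g[:,1]-y)<rad)&(g[:,2]>z0)&(g[:,2]<z1)];return len(q),cv2.minAreaRect((q[:,:2]*1000).astype(np.float32))
print("old bar",rc(.575,.12,.03,.045,.062),"col",rc(.575,.12,.04,.025,.036))
p=r.capture("top");w=cloud(p);g=w[np.isfinite(w[...,0])]
print("new bar",rc(.512,-.352,.03,.045,.062),"col",rc(.512,-.352,.04,.026,.036))
q=g[(abs(g[:,0]-.5565)<.035)&(abs(g[:,1]+.11)<.035)&(g[:,2]<.026)];print("slot",len(q),cv2.minAreaRect((q[:,:2]*1000).astype(np.float32)))
E
```

```text
t 27.2 tcp [0.5722 0.1203 0.1874] jawyaw 73.9 tilt 0.31 w 0.044 F [ 0.3 -0.5 -1.2] J [  31.   13.  -13.   -0.  -64. -137.]
(0.5126, -0.352, np.float64(0.18744148921117632), 73.9) x4 [0.002, -0.784, 0.123] [-0.0, -0.001, 0.001]
(0.5126, -0.352, 0.12, 63) x1 [0.45, 0.0, 0.0] [0.242, 0.0, 0.0]
(0.5126, -0.352, 0.0255, 63) x1 [0.63, 0.0, 0.0] [0.0, 0.0, 0.0]
old bar (570, ((573.0277709960938, 119.7863540649414), (13.273968696594238, 35.489280700683594), 74.12393951416016)) col (1055, ((573.370361328125, 120.06571960449219), (39.61806869506836, 39.8672981262207), 74.68561553955078))
new bar (100, ((513.1326293945312, -351.6376037597656), (13.555011749267578, 36.452999114990234), 62.74533462524414)) col (140, ((512.7955322265625, -352.2145690917969), (42.57796859741211, 40.08424377441406), 89.67608642578125))
slot 169 ((560.04833984375, -116.996826171875), (71.68926239013672, 60.83821487426758), 76.82460021972656)
```

Old stop stands upright in the dish: bar at its proper height, level. On to the round-collared stop.

>>> send_rows(
  plan=[
    [[0,-0.78,0.12],[0,0,0]],
    [[0,-0.78,0.12],[0,0,0]],
    [[0,-0.78,0.12],[0,0,0]],
    [[0,-0.78,0.12],[0,0,0]],
    [[0,-0.78,0.12],[0,0,0]],
  ],
)

```text
time_s: 27.8
tcp_pos: [0.5557, 0.002, 0.1851]
eef_rot: [-142.6, 89.4, -158.8]
contact_force: [-0.1, -0.2, -1.3]
gripper_width: 0.0438
```

>>> send_rows(
  plan=[
    [[0,-0.78,0.12],[0,0,0]],
    [[0,-0.78,0.12],[0,0,0]],
    [[0,-0.78,0.12],[0,0,0]],
    [[0,-0.78,0.12],[0,0,0]],
    [[0,-0.78,0.12],[0,0,0]],
  ],
)

```text
time_s: 28.3
tcp_pos: [0.5405, -0.1149, 0.1851]
eef_rot: [-144.1, 89.3, -160.3]
contact_force: [0.2, 0.1, 0.4]
gripper_width: 0.0436
```

>>> send_rows(
  plan=[
    [[0,-0.78,0.12],[0,0,0]],
    [[0,-0.78,0.12],[0,0,0]],
    [[0,-0.78,0.12],[0,0,0]],
    [[0,-0.78,0.12],[0,0,0]],
    [[0,-0.78,0.12],[0,0,0]],
  ],
)

```text
time_s: 28.8
tcp_pos: [0.5255, -0.2314, 0.1854]
eef_rot: [-146.1, 89.3, -162.3]
contact_force: [-0.1, -0.3, -0.6]
gripper_width: 0.0437
```

>>> send_rows(
  plan=[
    [[0,-0.78,0.12],[0.1,0,0]],
    [[0,-0.78,0.12],[0.24,0,0]],
    [[0,-0.78,0.12],[0.24,0,0]],
    [[0,-0.78,0.12],[0.24,0,0]],
    [[0,-0.78,0.12],[0.24,0,0]],
  ],
)

```text
time_s: 29.3
tcp_pos: [0.5107, -0.3476, 0.1856]
eef_rot: [-137.9, 89.3, -164.8]
contact_force: [-0.4, 0.6, -0.5]
gripper_width: 0.0437
```

```bash
python3 - <<'E'
from h import *
T,M,s=cur()
plan([(.513,-.352,.11,62.7),(.513,-.352,.026,62.7)])
p=r.capture("wrist");w=cloud(p);g=w[np.isfinite(w[...,0])]
def rc(x,y,rad,z0,z1):
    q=g[(abs(g[:,0]-x)<rad)&(abs(g[:,1]-y)<rad)&(g[:,2]>z0)&(g[:,2]<z1)];return len(q),cv2.minAreaRect((q[:,:2]*1000).astype(np.float32))
print("new bar",rc(.512,-.352,.03,.047,.063),"col",rc(.512,-.352,.04,.028,.038))
q=g[(abs(g[:,0]-T[0])<.06)&(abs(g[:,1]-T[1])<.06)&(g[:,2]>T[2])&(g[:,2]<T[2]+.03)];lo=q[q[:,2]<q[:,2].min()+.01];print(lo.min(0),lo.max(0))
save(p,"wr3")
E
```

```text
t 29.3 tcp [ 0.5107 -0.3476  0.1856] jawyaw 63.1 tilt 0.69 w 0.0437 F [-0.4  0.6 -0.5] J [ -16.   17.   -9.    0.  -65. -101.]
(0.513, -0.352, 0.11, 62.7) x1 [0.504, -0.015, 0.032] [0.009, -0.011, 0.01]
(0.513, -0.352, 0.026, 62.7) x1 [0.56, 0.0, 0.0] [0.0, 0.0, 0.0]
new bar (576, ((512.8388671875, -355.52972412109375), (13.883645057678223, 36.509185791015625), 62.05611801147461)) col (915, ((511.7986755371094, -355.1895446777344), (43.06597900390625, 41.29270553588867), 59.20207214355469))
[ 0.48334197 -0.37732591  0.19678659] [ 0.5292641  -0.31017446  0.20676847]
```

View pics/wr3.png

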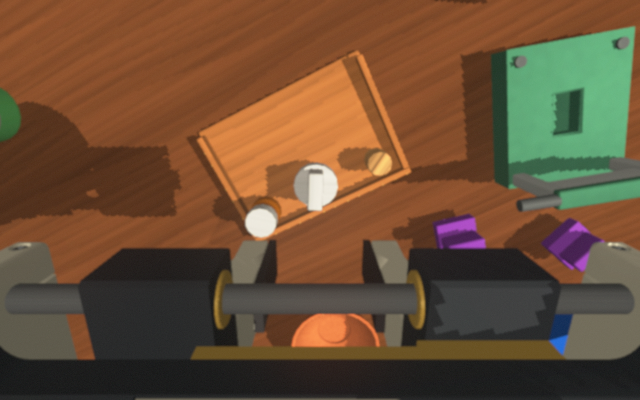

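Wrist view: stop (315,188), jar (261,220), cork (380,162). I'll narrow the jaws to 28 mm to keep clear of the jar, then descend.

>>> send_rows(
  plan=[
    [[0.2,-0.02,0.03],[0.009,-0.011,0.01]],
    [[0.4,-0.02,0.03],[0.009,-0.011,0.01]],
    [[0.5,-0.02,0.03],[0.009,-0.011,0.01]],
    [[0.5,-0.02,0.03],[0.009,-0.011,0.01]],
    [[0.5,-0.02,0.03],[0.009,-0.011,0.01]],
  ],
  jaw=-0.36,
)

```text
time_s: 29.85
tcp_pos: [0.5134, -0.3513, 0.1116]
eef_rot: [-46.9, 90.0, -74.1]
contact_force: [-0.2, 0.5, -0.1]
gripper_width: 0.0282
```

```bash
python3 - <<'E'
from h import *
plan([(.513,-.353,.027,62.6)])
E
```

```text
t 29.9 tcp [ 0.5134 -0.3513  0.1116] jawyaw 62.8 tilt 0.04 w 0.0282 F [-0.2  0.5 -0.1] J [ -16.   20.  -14.    0.  -56. -101.]
(0.513, -0.353, 0.027, 62.6) x1 [0.564, -0.011, 0.003] [0.005, 0.001, 0.001]
```

>>> send_rows(
  plan=[
    [[0.2,-0.011,0],[0.005,0,0]],
    [[0.4,-0.011,0],[0.005,0,0]],
    [[0.5,-0.011,0],[0.005,0,0]],
    [[0.55,-0.011,0],[0.005,0,0]],
    [[0.55,-0.011,0],[0.005,0,0]],
  ],
)

```text
time_s: 30.35
tcp_pos: [0.5131, -0.3526, 0.0294]
eef_rot: [-36.5, 89.9, -63.9]
contact_force: [0.2, -0.2, -0.0]
gripper_width: 0.0279
```

```bash
python3 - <<'E'
from h import *
plan([(.513,-.353,.027,62.6)])
E
```

```text
t 30.4 tcp [ 0.5131 -0.3526  0.0294] jawyaw 62.7 tilt 0.05 w 0.0279 F [ 0.2 -0.2 -0. ] J [ -17.   25.  -19.    0.  -46. -101.]
(0.513, -0.353, 0.027, 62.6) x1 [0.016, -0.003, 0.0] [0.001, 0.001, 0.001]
```

>>> send_rows(
  plan=[
    [[0.015,0,0],[0,0,0]],
    [[0.015,0,0],[0,0,0]],
    [[0.015,0,0],[0,0,0]],
    [[0.015,0,0],[0,0,0]],
    [[0.015,0,0],[0,0,0]],
  ],
  jaw=-1,
)

```text
time_s: 30.85
tcp_pos: [0.5139, -0.3529, 0.0282]
eef_rot: [-10.6, 89.8, -38.0]
contact_force: [-0.0, 1.3, 5.8]
gripper_width: 0.0134
```

```bash
python3 - <<'E'
from h import *
plan([])
E
```

```text
t 30.9 tcp [ 0.5139 -0.3529  0.0282] jawyaw 62.7 tilt 0.15 w 0.0134 F [-0.   1.3  5.8] J [ -17.   26.  -19.    0.  -46. -101.]
```

>>> send_rows(
  plan=[
    [[-0.15,0,0],[0,0,0]],
    [[-0.35,0,0],[0,0,0]],
    [[-0.6,0,0],[0,0,0]],
    [[-0.85,0,0],[0,0,0]],
    [[-0.95,0,0],[0,0,0]],
  ],
)

```text
time_s: 31.35
tcp_pos: [0.5147, -0.3533, 0.1745]
eef_rot: [-2.4, 89.6, -29.7]
contact_force: [0.9, -0.4, -1.3]
gripper_width: 0.0136
```

```bash
python3 - <<'E'
from h import *
T,M,s=cur()
plan([(.5571,-.1118,T[2],62.6),(.5571,-.1118,T[2],74.2),(.5571,-.1118,.06,74.2)])
p=r.capture("wrist");w=cloud(p);g=w[np.isfinite(w[...,0])]
# slot: points well below base top inside base
b=g[(abs(g[:,0]-.556)<.075)&(abs(g[:,1]+.112)<.075)]
top=b[(b[:,2]>.025)&(b[:,2]<.035)];lo=b[(abs(b[:,0]-.556)<.03)&(abs(b[:,1]+.112)<.03)&(b[:,2]<.024)]
print("base",cv2.minAreaRect((top[:,:2]*1000).astype(np.float32)),"slotfloor",len(lo),cv2.minAreaRect((lo[:,:2]*1000).astype(np.float32)) if len(lo) else 0)
p=r.capture("top");w=cloud(p)
for t in ("jar","tin","caddy"):
    d=r.trace(p,t)
    if d: q=w[d[0]["mask"]];q=q[np.isfinite(q[:,0])];print(t,d[0]["score"],np.median(q,0),q[:,2].max())
save(p,"slot_top",(340,160,420,240),1)
g=w[np.isfinite(w[...,0])];b=g[(abs(g[:,0]-.556)<.075)&(abs(g[:,1]+.112)<.075)]
lo=b[(abs(b[:,0]-.556)<.03)&(abs(b[:,1]+.112)<.03)&(b[:,2]<.024)]
print("top slotfloor",len(lo),cv2.minAreaRect((lo[:,:2]*1000).astype(np.float32)) if len(lo) else 0)
E
```

```text
t 31.4 tcp [ 0.5147 -0.3533  0.1745] jawyaw 62.7 tilt 0.4 w 0.0136 F [ 0.9 -0.4 -1.3] J [ -17.   17.  -10.    0.  -63. -101.]
(0.5571, -0.1118, np.float64(0.17454686049152696), 62.6) x2 [-0.002, 0.78, -0.244] [0.001, 0.004, 0.0]
(0.5571, -0.1118, np.float64(0.17454686049152696), 74.2) x1 [0.0, 0.0, 0.0] [-0.258, 0.0, 0.0]
(0.5571, -0.1118, 0.06, 74.2) x1 [0.764, 0.0, 0.0] [0.0, 0.0, 0.0]
base ((556.3600463867188, -113.64923858642578), (111.8585205078125, 130.0534210205078), 73.23369598388672) slotfloor 1014 ((558.4113159179688, -109.38448333740234), (19.622583389282227, 38.59713363647461), 68.98619079589844)
tin 0.59 [0.5063243  0.36287024 0.12167971] 0.15575880797622543
caddy 0.88 [0.41525415 0.34894089 0.10694237] 0.1421168362207229
top slotfloor 141 ((559.2828369140625, -111.59217834472656), (24.530563354492188, 46.08250427246094), 72.61064910888672)
```

>>> send_rows(
  plan=[
    [[0,0.2,-0.06],[0,0.004,0]],
    [[0,0.4,-0.12],[0,0.004,0]],
    [[0,0.6,-0.19],[0,0.004,0]],
    [[0,0.78,-0.244],[0,0.004,0]],
    [[0,0.78,-0.244],[0,0.004,0]],
  ],
)

```text
time_s: 32.1
tcp_pos: [0.5334, -0.2286, 0.1671]
eef_rot: [-174.8, 89.6, 158.0]
contact_force: [0.6, 0.3, -2.2]
gripper_width: 0.0135
```

>>> send_rows(
  plan=[
    [[0,0.2,-0.06],[0,0,0]],
    [[0,0.4,-0.12],[-0.1,0,0]],
    [[0,0.6,-0.19],[-0.2,0,0]],
    [[0,0.78,-0.244],[-0.26,0,0]],
    [[0,0.78,-0.244],[-0.26,0,0]],
  ],
)

```text
time_s: 32.6
tcp_pos: [0.5542, -0.1056, 0.1657]
eef_rot: [177.9, 89.5, 162.6]
contact_force: [0.5, -0.2, -2.1]
gripper_width: 0.0138
```

```bash
python3 - <<'E'
from h import *
plan([(.5573,-.1113,.068,74)])
E
```

```text
t 32.6 tcp [ 0.5542 -0.1056  0.1657] jawyaw 74.7 tilt 0.48 w 0.0138 F [ 0.5 -0.2 -2.1] J [   9.   13.  -17.   -0.  -61. -114.]
(0.5573, -0.1113, 0.068, 74) x1 [0.651, -0.032, 0.036] [0.015, -0.011, -0.0]
```

>>> send_rows(
  plan=[
    [[0,-0.032,0.036],[0.015,-0.011,0]],
    [[0.25,-0.032,0.036],[0.015,-0.011,0]],
    [[0.5,-0.032,0.036],[0.015,-0.011,0]],
    [[0.65,-0.032,0.036],[0.015,-0.011,0]],
    [[0.65,-0.032,0.036],[0.015,-0.011,0]],
  ],
)

```text
time_s: 33.1
tcp_pos: [0.554, -0.1129, 0.064]
eef_rot: [-160.5, 89.6, -176.7]
contact_force: [-0.6, -0.5, -1.3]
gripper_width: 0.0137
```

```bash
python3 - <<'E'
from h import *
plan([(.5573,-.1113,.055,74)])
E
```

```text
t 33.1 tcp [ 0.554  -0.1129  0.064 ] jawyaw 73.9 tilt 0.43 w 0.0137 F [-0.6 -0.5 -1.3] J [   8.   19.  -24.   -0.  -48. -114.]
(0.5573, -0.1113, 0.055, 74) x1 [0.06, 0.017, 0.019] [-0.003, -0.009, 0.003]
```

>>> send_rows(
  plan=[
    [[0.02,0.017,0.019],[0,-0.009,0.003]],
    [[0.02,0.017,0.019],[0,-0.009,0.003]],
    [[0.02,0.017,0.019],[0,-0.009,0.003]],
    [[0.02,0.017,0.019],[0,-0.009,0.003]],
    [[0.02,0.017,0.019],[0,-0.009,0.003]],
  ],
)

```text
time_s: 33.6
tcp_pos: [0.5579, -0.1112, 0.0618]
eef_rot: [15.9, 89.9, -0.2]
contact_force: [-0.5, 0.6, -2.0]
gripper_width: 0.0136
```

```bash
python3 - <<'E'
from h import *
plan([(.5573,-.1113,.0405,74)])
p=r.capture("side");save(p,"s5",(320,130,430,212),7)
E
```

```text
t 33.6 tcp [ 0.5579 -0.1112  0.0618] jawyaw 73.9 tilt 0.08 w 0.0136 F [-0.5  0.6 -2. ] J [   8.   19.  -24.    0.  -47. -115.]
(0.5573, -0.1113, 0.0405, 74) x1 [0.142, -0.002, -0.004] [-0.003, 0.002, -0.0]
```

View pics/s5.png

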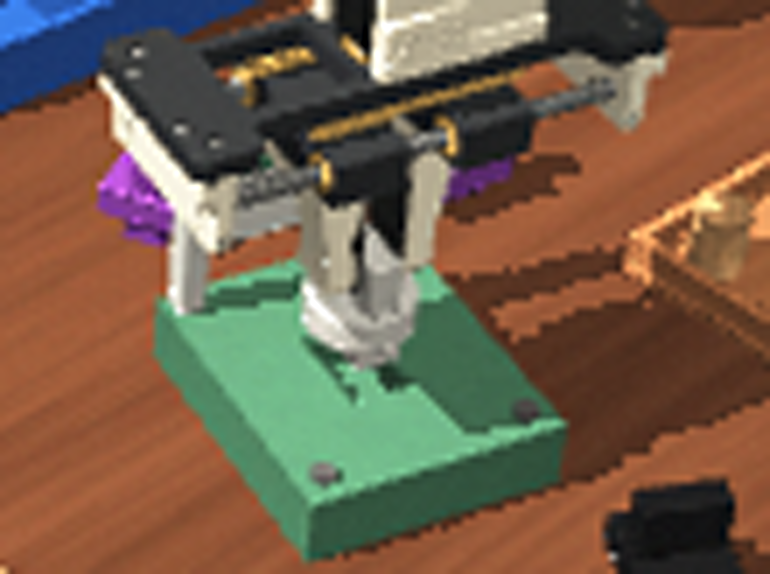

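The round-collared stop hangs just over the slot (about (360,375)), aligned. I'll lower it stepwise.

>>> send_rows(
  plan=[
    [[0.03,0,0],[0,0,0]],
    [[0.05,0,0],[0,0,0]],
    [[0.07,0,0],[0,0,0]],
    [[0.085,0,0],[0,0,0]],
    [[0.085,0,0],[0,0,0]],
  ],
)

```text
time_s: 34.15
tcp_pos: [0.5575, -0.1112, 0.0484]
eef_rot: [-10.5, 90.0, -26.6]
contact_force: [-0.6, 0.3, -1.7]
gripper_width: 0.0135
```

```bash
python3 - <<'E'
from h import *
plan([(.5573,-.1113,.0405,74)])
E
```

```text
t 34.1 tcp [ 0.5575 -0.1112  0.0484] jawyaw 73.9 tilt 0.01 w 0.0135 F [-0.6  0.3 -1.7] J [   8.   20.  -25.    0.  -45. -115.]
(0.5573, -0.1113, 0.0405, 74) x1 [0.052, -0.001, -0.001] [-0.003, 0.0, 0.0]
```

Foot is about 4 mm below the mouth with no contact force, so it is in the slot. Continuing.

>>> send_rows(
  plan=[
    [[0.02,0,0],[0,0,0]],
    [[0.035,0,0],[0,0,0]],
    [[0.05,0,0],[0,0,0]],
    [[0.055,0,0],[0,0,0]],
    [[0.055,0,0],[0,0,0]],
  ],
)

```text
time_s: 34.65
tcp_pos: [0.5575, -0.1113, 0.0405]
eef_rot: [-23.2, 90.0, -39.3]
contact_force: [-2.0, -0.2, 2.4]
gripper_width: 0.0137
```

```bash
python3 - <<'E'
from h import *
plan([(.5573,-.1113,.0395,74)])
E
```

```text
t 34.6 tcp [ 0.5575 -0.1113  0.0405] jawyaw 73.9 tilt 0.02 w 0.0137 F [-2.  -0.2  2.4] J [   8.   20.  -25.    0.  -44. -115.]
(0.5573, -0.1113, 0.0395, 74) x1 [0.007, -0.001, -0.001] [-0.003, 0.0, 0.0]
```

Contact is at the home height. Release, rise and check.

>>> send_rows(
  plan=[
    [[0.006,0,0],[0,0,0]],
    [[0.006,0,0],[0,0,0]],
    [[0.006,0,0],[0,0,0]],
    [[0.006,0,0],[0,0,0]],
    [[0.006,0,0],[0,0,0]],
  ],
)

```text
time_s: 35.15
tcp_pos: [0.5576, -0.1114, 0.0403]
eef_rot: [-16.3, 90.0, -32.4]
contact_force: [-3.4, 0.5, 7.0]
gripper_width: 0.0136
```

>>> send_rows(
  plan=[
    [[0,0,0],[0,0,0]],
    [[0,0,0],[0,0,0]],
    [[0,0,0],[0,0,0]],
    [[-0.1,0,0],[0,0,0]],
    [[-0.4,0,0],[0,0,0]],
  ],
  jaw=0,
)

```text
time_s: 35.65
tcp_pos: [0.5545, -0.1114, 0.0969]
eef_rot: [-158.8, 89.6, -175.0]
contact_force: [1.1, -0.3, -0.3]
gripper_width: 0.0425
```

>>> send_rows(
  plan=[
    [[-0.3,0,0],[0,0,0]],
    [[-0.6,0,0],[0,0,0]],
    [[-0.9,0,0],[0,0,0]],
    [[-0.9,0,0],[0,0,0]],
    [[-0.9,0,0],[0,0,0]],
  ],
)

```text
time_s: 36.15
tcp_pos: [0.5561, -0.1111, 0.233]
eef_rot: [-163.6, 89.7, -179.8]
contact_force: [-0.7, -0.2, -1.3]
gripper_width: 0.0439
```

```bash
python3 - <<'E'
from h import *
T,M,s=cur()
p=r.capture("wrist");w=cloud(p);g=w[np.isfinite(w[...,0])]
def rc(x,y,rad,z0,z1):
    q=g[(abs(g[:,0]-x)<rad)&(abs(g[:,1]-y)<rad)&(g[:,2]>z0)&(g[:,2]<z1)];return len(q),np.median(q[:,2]),cv2.minAreaRect((q[:,:2]*1000).astype(np.float32))
print("bar",rc(.556,-.113,.03,.06,.08),"col",rc(.556,-.113,.03,.038,.054),"base",rc(.52,-.10,.02,.02,.038))
plan([(.509,.375,T[2],73.9),(.4176,.3593,T[2],73.9),(.4186,.3605,.17,105)])
p=r.capture("side");w=cloud(p);g=w[np.isfinite(w[...,0])]
q=g[(abs(g[:,0]-.419)<.04)&(abs(g[:,1]-.36)<.04)&(g[:,2]>.118)&(g[:,2]<.15)];print("cadknob",len(q),q.min(0),q.max(0))
q=g[(abs(g[:,0]-.509)<.04)&(abs(g[:,1]-.375)<.04)&(g[:,2]>.133)&(g[:,2]<.16)];print("tinknob",len(q),q.min(0),q.max(0))
save(p,"s6",(200,110,520,350),2.4)
E
```

```text
bar (485, np.float64(0.06714486352562132), ((557.1417236328125, -112.77223205566406), (13.54923152923584, 36.39714813232422), 73.62678527832031)) col (777, np.float64(0.04338636615269065), ((556.1293334960938, -112.57974243164062), (42.667457580566406, 41.68505096435547), 73.67851257324219)) base (1302, np.float64(0.029379902319598777), ((520.003662109375, -99.94950866699219), (39.949283599853516, 39.890968322753906), 0.0028233251068741083))
t 36.2 tcp [ 0.5553 -0.1111  0.2316] jawyaw 73.8 tilt 0.43 w 0.0439 F [ 0.3  0.3 -1.1] J [   8.   10.  -11.   -0.  -69. -115.]
(0.509, 0.375, np.float64(0.2330126509053494), 73.9) x4 [-0.002, 0.757, -0.3] [-0.0, -0.002, 0.001]
(0.4176, 0.3593, np.float64(0.2330126509053494), 73.9) x1 [0.0, -0.27, -0.556] [0.0, 0.0, 0.0]
(0.4186, 0.3605, 0.17, 105) x1 [0.42, 0.01, 0.004] [-0.691, 0.0, 0.0]
cadknob 168 [0.40192109 0.34839987 0.11826871] [0.42477822 0.37093595 0.14045468]
tinknob 160 [0.49506146 0.3616389  0.13307064] [0.52075654 0.38450414 0.15568701]
```

View pics/s6.png

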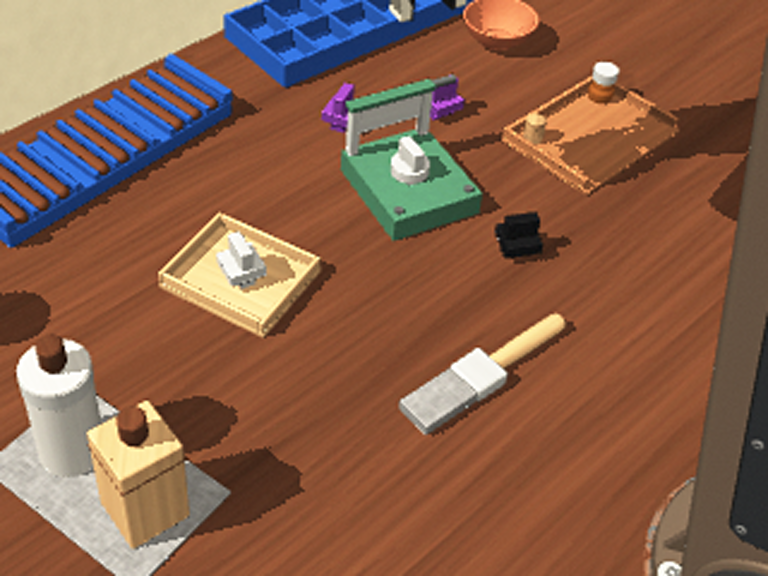

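Side view: the round-collared stop is home in the cutter (410,160); collar top 14 mm above the base, so it is seated. The old stop is upright in the dish (242,262), the jar (603,85) stands, and tin (57,400) and caddy (138,470) are upright on the mat. Caddy goes back first.

```bash
python3 - <<'E'
from h import *
T,M,s=cur()
plan([(.4186,.3605,.2316,73.8),(.4186,.3605,.2,105)])
p=r.capture("top");w=cloud(p);g=w[np.isfinite(w[...,0])]
for n,z,x,y in (("cad",.131,.4186,.3605),("tin",.146,.509,.375)):
    q=g[(abs(g[:,0]-x)<.04)&(abs(g[:,1]-y)<.04)&(g[:,2]>z)&(g[:,2]<z+.02)];print(n,len(q),(q.min(0)+q.max(0))/2)
q=g[(abs(g[:,0]-.4186)<.045)&(abs(g[:,1]-.36)<.045)&(g[:,2]>.1)&(g[:,2]<.116)];print("cadlid",cv2.minAreaRect((q[:,:2]*1000).astype(np.float32)))
E
```

```text
t 36.2 tcp [ 0.5549 -0.1112  0.2308] jawyaw 73.8 tilt 0.53 w 0.0439 F [ 0.5 -0.3 -0.9] J [   8.   10.  -11.   -0.  -69. -115.]
(0.4186, 0.3605, 0.2316, 73.8) x3 [0.001, 0.923, -0.583] [0.0, -0.004, 0.001]
(0.4186, 0.3605, 0.2, 105) x1 [0.211, 0.0, 0.0] [-0.693, 0.0, 0.0]
cad 94 [0.41419532 0.36097517 0.13580293]
tin 93 [0.50872199 0.37394708 0.15074065]
cadlid ((414.5268859863281, 361.35888671875), (59.51129150390625, 57.927677154541016), 84.22457122802734)
```

>>> send_rows(
  plan=[
    [[0,0.92,-0.59],[0,0,0]],
    [[0,0.92,-0.59],[0,0,0]],
    [[0,0.92,-0.59],[0,0,0]],
    [[0,0.92,-0.59],[0,0,0]],
    [[0,0.92,-0.59],[0,0,0]],
  ],
)

```text
time_s: 36.8
tcp_pos: [0.5073, 0.0475, 0.2298]
eef_rot: [-157.9, 89.3, -173.9]
contact_force: [0.7, -1.4, -1.0]
gripper_width: 0.044
```

>>> send_rows(
  plan=[
    [[0,0.92,-0.59],[0,0,0]],
    [[0,0.92,-0.59],[0,0,0]],
    [[0,0.92,-0.59],[0,0,0]],
    [[0,0.92,-0.59],[0,0,0]],
    [[0,0.92,-0.59],[0,0,0]],
  ],
)

```text
time_s: 37.3
tcp_pos: [0.4599, 0.2056, 0.2293]
eef_rot: [-153.2, 89.3, -169.0]
contact_force: [0.8, -0.3, 0.4]
gripper_width: 0.0435
```

>>> send_rows(
  plan=[
    [[0,0.92,-0.59],[-0.17,0,0]],
    [[0,0.92,-0.59],[-0.35,0,0]],
    [[0,0.92,-0.59],[-0.52,0,0]],
    [[0,0.92,-0.59],[-0.69,0,0]],
    [[0,0.92,-0.59],[-0.69,0,0]],
  ],
)

```text
time_s: 37.8
tcp_pos: [0.4127, 0.3631, 0.2283]
eef_rot: [-177.6, 89.2, -162.2]
contact_force: [-0.2, -1.0, -0.9]
gripper_width: 0.0441
```

```bash
python3 - <<'E'
from h import *
plan([(.4158,.3608,.2,105),(.4158,.3608,.099,105)])
E
```

```text
t 37.8 tcp [0.4127 0.3631 0.2283] jawyaw 105.5 tilt 0.82 w 0.0441 F [-0.2 -1.  -0.9] J [  61.    9.  -13.   -1.  -69. -136.]
(0.4158, 0.3608, 0.2, 105) x1 [0.189, -0.02, 0.019] [0.01, -0.018, 0.001]
(0.4158, 0.3608, 0.099, 105) x1 [0.673, 0.0, 0.0] [0.0, 0.0, 0.0]
```

>>> send_rows(
  plan=[
    [[0.19,-0.02,0.019],[0.01,-0.018,0]],
    [[0.4,-0.02,0.019],[0.01,-0.018,0]],
    [[0.6,-0.02,0.019],[0.01,-0.018,0]],
    [[0.8,-0.02,0.019],[0.01,-0.018,0]],
    [[0.84,-0.02,0.019],[0.01,-0.018,0]],
  ],
)

```text
time_s: 38.3
tcp_pos: [0.4141, 0.3564, 0.0988]
eef_rot: [-136.0, 89.6, -121.3]
contact_force: [-0.1, 0.0, -0.4]
gripper_width: 0.044
```

```bash
python3 - <<'E'
from h import *
plan([(.4158,.3608,.1,105)])
E
```

```text
t 38.3 tcp [0.4141 0.3564 0.0988] jawyaw 104.7 tilt 0.41 w 0.044 F [-0.1  0.  -0.4] J [  61.   15.  -24.   -0.  -52. -137.]
(0.4158, 0.3608, 0.1, 105) x1 [-0.008, 0.025, 0.018] [-0.006, -0.007, 0.006]
```

>>> send_rows(
  plan=[
    [[-0.008,0.025,0.018],[-0.006,-0.007,0.006]],
    [[-0.008,0.025,0.018],[-0.006,-0.007,0.006]],
    [[-0.008,0.025,0.018],[-0.006,-0.007,0.006]],
    [[-0.008,0.025,0.018],[-0.006,-0.007,0.006]],
    [[-0.008,0.025,0.018],[-0.006,-0.007,0.006]],
  ],
)

```text
time_s: 38.8
tcp_pos: [0.416, 0.3612, 0.1009]
eef_rot: [29.6, 89.9, 44.7]
contact_force: [0.8, -0.2, -0.1]
gripper_width: 0.0436
```

>>> send_rows(
  plan=[
    [[0,0,0],[0,0,0]],
    [[0,0,0],[0,0,0]],
    [[0,0,0],[0,0,0]],
    [[0,0,0],[0,0,0]],
    [[0,0,0],[0,0,0]],
  ],
  jaw=-1,
)

```text
time_s: 39.3
tcp_pos: [0.416, 0.361, 0.101]
eef_rot: [20.5, 89.9, 35.5]
contact_force: [-0.3, -1.5, 2.0]
gripper_width: 0.023
```

```bash
python3 - <<'E'
from h import *
T,M,s=cur()
plan([(T[0],T[1],.225,105),(.4582,-.385,.22,105),(.4582,-.385,.105,105)])
E
```

```text
t 39.3 tcp [0.416 0.361 0.101] jawyaw 105.0 tilt 0.09 w 0.023 F [-0.3 -1.5  2. ] J [  61.   15.  -24.    0.  -51. -136.]
(np.float64(0.416019303024978), np.float64(0.3610447709882263), 0.225, 105) x1 [-0.827, 0.0, 0.001] [0.0, 0.002, -0.001]
(0.4582, -0.385, 0.22, 105) x5 [0.007, -0.975, -0.203] [0.0, 0.0, 0.0]
(0.4582, -0.385, 0.105, 105) x1 [0.767, 0.0, 0.0] [0.0, 0.0, 0.0]
```

>>> send_rows(
  plan=[
    [[-0.2,0,0],[0,0,0]],
    [[-0.4,0,0],[0,0,0]],
    [[-0.6,0,0],[0,0,0]],
    [[-0.82,0,0],[0,0,0]],
    [[-0.82,0,0],[0,0,0]],
  ],
)

```text
time_s: 39.8
tcp_pos: [0.4173, 0.3627, 0.2284]
eef_rot: [34.4, 89.5, 49.4]
contact_force: [-0.1, 1.4, -2.9]
gripper_width: 0.0232
```

>>> send_rows(
  plan=[
    [[0,-0.2,-0.04],[0,0,0]],
    [[0,-0.45,-0.09],[0,0,0]],
    [[0,-0.7,-0.14],[0,0,0]],
    [[0,-0.97,-0.2],[0,0,0]],
    [[0,-0.97,-0.2],[0,0,0]],
  ],
)

```text
time_s: 40.3
tcp_pos: [0.4247, 0.2103, 0.2263]
eef_rot: [41.3, 89.6, 56.2]
contact_force: [0.3, 1.6, -2.8]
gripper_width: 0.0228
```

>>> send_rows(
  plan=[
    [[0,-0.2,-0.04],[0,0,0]],
    [[0,-0.45,-0.09],[0,0,0]],
    [[0,-0.7,-0.14],[0,0,0]],
    [[0,-0.97,-0.2],[0,0,0]],
    [[0,-0.97,-0.2],[0,0,0]],
  ],
)

```text
time_s: 40.8
tcp_pos: [0.4318, 0.0584, 0.2245]
eef_rot: [59.1, 89.8, 73.8]
contact_force: [1.5, 0.3, -2.9]
gripper_width: 0.0228
```

>>> send_rows(
  plan=[
    [[0,-0.2,-0.04],[0,0,0]],
    [[0,-0.45,-0.09],[0,0,0]],
    [[0,-0.7,-0.14],[0,0,0]],
    [[0,-0.97,-0.2],[0,0,0]],
    [[0,-0.97,-0.2],[0,0,0]],
  ],
)

```text
time_s: 41.3
tcp_pos: [0.4388, -0.0932, 0.2228]
eef_rot: [90.3, 89.8, 104.7]
contact_force: [-0.1, -0.4, -3.3]
gripper_width: 0.0231
```

>>> send_rows(
  plan=[
    [[0,-0.2,-0.04],[0,0,0]],
    [[0,-0.45,-0.09],[0,0,0]],
    [[0,-0.7,-0.14],[0,0,0]],
    [[0,-0.97,-0.2],[0,0,0]],
    [[0,-0.97,-0.2],[0,0,0]],
  ],
)

```text
time_s: 41.8
tcp_pos: [0.4458, -0.2444, 0.2208]
eef_rot: [117.0, 89.7, 131.2]
contact_force: [0.1, -0.0, -2.8]
gripper_width: 0.023
```

>>> send_rows(
  plan=[
    [[0,-0.2,-0.04],[0,0,0]],
    [[0,-0.45,-0.09],[0,0,0]],
    [[0,-0.7,-0.14],[0,0,0]],
    [[0,-0.92,-0.19],[0,0,0]],
    [[0,-0.92,-0.19],[0,0,0]],
  ],
)

```text
time_s: 42.3
tcp_pos: [0.4523, -0.3873, 0.2183]
eef_rot: [127.6, 89.6, 141.6]
contact_force: [-0.2, 0.3, -3.8]
gripper_width: 0.0227
```

```bash
python3 - <<'E'
from h import *
plan([(.4582,-.385,.13,105.2)])
E
```

```text
t 42.3 tcp [ 0.4523 -0.3873  0.2183] jawyaw 104.1 tilt 0.38 w 0.0227 F [-0.2  0.3 -3.8] J [-22.  13.  -9.  -0. -68. -54.]
(0.4582, -0.385, 0.13, 105.2) x1 [0.589, 0.002, 0.044] [-0.025, -0.005, -0.007]
```

>>> send_rows(
  plan=[
    [[0.2,0.002,0.044],[-0.02,-0.005,-0.007]],
    [[0.4,0.002,0.044],[-0.02,-0.005,-0.007]],
    [[0.55,0.002,0.044],[-0.02,-0.005,-0.007]],
    [[0.6,0.002,0.044],[-0.02,-0.005,-0.007]],
    [[0.6,0.002,0.044],[-0.02,-0.005,-0.007]],
  ],
)

```text
time_s: 42.8
tcp_pos: [0.4578, -0.384, 0.127]
eef_rot: [142.4, 89.8, 157.4]
contact_force: [-0.1, -0.5, -3.4]
gripper_width: 0.0226
```

```bash
python3 - <<'E'
from h import *
plan([(.4582,-.385,.107,105)])
E
```

```text
t 42.8 tcp [ 0.4578 -0.384   0.127 ] jawyaw 105.0 tilt 0.17 w 0.0226 F [-0.1 -0.5 -3.4] J [-21.  17. -16.  -0. -57. -54.]
(0.4582, -0.385, 0.107, 105) x1 [0.133, -0.008, 0.001] [0.0, -0.003, -0.002]
```

>>> send_rows(
  plan=[
    [[0.05,-0.008,0.002],[0,-0.003,-0.002]],
    [[0.09,-0.008,0.002],[0,-0.003,-0.002]],
    [[0.13,-0.008,0.002],[0,-0.003,-0.002]],
    [[0.14,-0.008,0.002],[0,-0.003,-0.002]],
    [[0.14,-0.008,0.002],[0,-0.003,-0.002]],
  ],
)

```text
time_s: 43.3
tcp_pos: [0.4583, -0.385, 0.1059]
eef_rot: [100.4, 90.0, 115.5]
contact_force: [-0.9, -0.3, -3.4]
gripper_width: 0.0231
```

```bash
python3 - <<'E'
from h import *
plan([(.4582,-.385,.1025,105)])
E
```

```text
t 43.3 tcp [ 0.4583 -0.385   0.1059] jawyaw 105.0 tilt 0.02 w 0.0231 F [-0.9 -0.3 -3.4] J [-21.  19. -17.  -0. -54. -54.]
(0.4582, -0.385, 0.1025, 105) x1 [0.022, 0.0, -0.001] [0.0, -0.0, -0.0]
```

>>> send_rows(
  plan=[
    [[0.01,0,0],[0,0,0]],
    [[0.02,0,0],[0,0,0]],
    [[0.022,0,0],[0,0,0]],
    [[0.022,0,0],[0,0,0]],
    [[0.022,0,0],[0,0,0]],
  ],
)

```text
time_s: 43.8
tcp_pos: [0.4585, -0.3853, 0.103]
eef_rot: [-50.5, 90.0, -35.5]
contact_force: [-0.7, -1.2, 0.9]
gripper_width: 0.023
```

>>> send_rows(
  plan=[
    [[0,0,0],[0,0,0]],
    [[0,0,0],[0,0,0]],
    [[0,0,0],[0,0,0]],
    [[-0.15,0,0],[0,0,0]],
    [[-0.4,0,0],[0,0,0]],
  ],
  jaw=0,
)

```text
time_s: 44.3
tcp_pos: [0.4569, -0.3843, 0.1611]
eef_rot: [136.6, 89.7, 151.6]
contact_force: [0.8, -0.5, 0.0]
gripper_width: 0.0435
```

>>> send_rows(
  plan=[
    [[-0.2,0,0],[0,0,0]],
    [[-0.35,0.2,0.06],[0,0,0]],
    [[-0.35,0.45,0.15],[0,0,0]],
    [[-0.35,0.7,0.24],[0,0,0]],
    [[-0.35,0.9,0.31],[0,0,0]],
  ],
)

```text
time_s: 44.8
tcp_pos: [0.4671, -0.2403, 0.2142]
eef_rot: [129.0, 89.7, 144.0]
contact_force: [1.2, 0.4, 1.2]
gripper_width: 0.0441
```

```bash
python3 - <<'E'
from h import *
plan([(.507,.374,.21,105),(.507,.374,.113,105)])
p=r.capture("top");w=cloud(p);g=w[np.isfinite(w[...,0])]
q=g[(abs(g[:,0]-.457)<.04)&(abs(g[:,1]+.385)<.04)&(g[:,2]>.13)&(g[:,2]<.15)];print("knob",len(q),(q.min(0)+q.max(0))/2)
q=g[(abs(g[:,0]-.457)<.04)&(abs(g[:,1]+.382)<.042)&(g[:,2]>.105)&(g[:,2]<.117)];print("cadlid",len(q),cv2.minAreaRect((q[:,:2]*1000).astype(np.float32)))
E
```

```text
t 44.8 tcp [ 0.4671 -0.2403  0.2142] jawyaw 105.0 tilt 0.26 w 0.0441 F [1.2 0.4 1.2] J [ -6.   7. -18.  -0. -66. -69.]
(0.507, 0.374, 0.21, 105) x4 [0.009, 0.972, 0.329] [0.0, -0.001, -0.001]
(0.507, 0.374, 0.113, 105) x1 [0.647, 0.0, 0.0] [0.0, 0.0, 0.0]Traceback (most recent call last):
  File "<stdin>", line 4, in <module>
    return umr_minimum(a, axis, None, out, keepdims, initial, where)
ValueError: zero-size array to reduction operation minimum which has no identity
```

Caddy is hidden by the arm for now; I'll check it from the mat.

>>> send_rows(
  plan=[
    [[0,0.97,0.33],[0,0,0]],
    [[0,0.97,0.33],[0,0,0]],
    [[0,0.97,0.33],[0,0,0]],
    [[0,0.97,0.33],[0,0,0]],
    [[0,0.97,0.33],[0,0,0]],
  ],
)

```text
time_s: 45.35
tcp_pos: [0.4775, -0.0826, 0.2151]
eef_rot: [106.3, 89.7, 121.5]
contact_force: [0.5, -0.8, 0.1]
gripper_width: 0.0441
```

>>> send_rows(
  plan=[
    [[0,0.97,0.33],[0,0,0]],
    [[0,0.97,0.33],[0,0,0]],
    [[0,0.97,0.33],[0,0,0]],
    [[0,0.97,0.33],[0,0,0]],
    [[0,0.97,0.33],[0,0,0]],
  ],
)

```text
time_s: 45.85
tcp_pos: [0.4872, 0.071, 0.2154]
eef_rot: [115.6, 89.7, 130.9]
contact_force: [0.2, -0.3, -0.1]
gripper_width: 0.0442
```

>>> send_rows(
  plan=[
    [[0,0.97,0.33],[0,0,0]],
    [[0,0.97,0.33],[0,0,0]],
    [[0,0.97,0.33],[0,0,0]],
    [[0,0.97,0.33],[0,0,0]],
    [[0,0.97,0.33],[0,0,0]],
  ],
)

```text
time_s: 46.35
tcp_pos: [0.4969, 0.2236, 0.2153]
eef_rot: [134.3, 89.7, 149.7]
contact_force: [-1.0, -0.2, 0.5]
gripper_width: 0.0438
```

>>> send_rows(
  plan=[
    [[0,0.95,0.33],[0,0,0]],
    [[0,0.95,0.33],[0,0,0]],
    [[0,0.95,0.33],[0,0,0]],
    [[0,0.95,0.33],[0,0,0]],
    [[0,0.95,0.33],[0,0,0]],
  ],
)

```text
time_s: 46.85
tcp_pos: [0.5075, 0.3725, 0.2148]
eef_rot: [154.2, 89.7, 169.5]
contact_force: [-0.8, -0.0, 0.4]
gripper_width: 0.0435
```

```bash
python3 - <<'E'
from h import *
plan([(.507,.3745,.13,105)])
p=r.capture("top");w=cloud(p);g=w[np.isfinite(w[...,0])]
q=g[(abs(g[:,0]-.457)<.04)&(abs(g[:,1]+.385)<.04)&(g[:,2]>.13)&(g[:,2]<.15)];print("knob",len(q),(q.min(0)+q.max(0))/2)
q=g[(abs(g[:,0]-.457)<.04)&(abs(g[:,1]+.382)<.042)&(g[:,2]>.105)&(g[:,2]<.117)];print("cadlid",len(q),cv2.minAreaRect((q[:,:2]*1000).astype(np.float32)))
E
```

```text
t 46.9 tcp [0.5075 0.3725 0.2148] jawyaw 105.3 tilt 0.29 w 0.0435 F [-0.8 -0.   0.4] J [  54.   16.   -5.   -0.  -69. -128.]
(0.507, 0.3745, 0.13, 105) x1 [0.566, 0.012, 0.003] [0.006, -0.006, -0.003]
knob 100 [ 0.456648   -0.38416245  0.13699198]
cadlid 520 ((457.11541748046875, -383.72723388671875), (58.81439971923828, 57.820980072021484), 83.69559478759766)
```

Caddy is back within about 1 mm of its starting position. Now the tin.

>>> send_rows(
  plan=[
    [[0.2,0.015,0],[0,-0.006,-0.003]],
    [[0.4,0.015,0],[0,-0.006,-0.003]],
    [[0.55,0.015,0],[0,-0.006,-0.003]],
    [[0.57,0.015,0],[0,-0.006,-0.003]],
    [[0.57,0.015,0],[0,-0.006,-0.003]],
  ],
)

```text
time_s: 47.4
tcp_pos: [0.507, 0.3725, 0.1302]
eef_rot: [-55.1, 90.0, -40.0]
contact_force: [0.1, -0.0, 0.3]
gripper_width: 0.0438
```

```bash
python3 - <<'E'
from h import *
plan([(.507,.3745,.113,105)])
E
```

```text
t 47.4 tcp [0.507  0.3725 0.1302] jawyaw 105.1 tilt 0.03 w 0.0438 F [ 0.1 -0.   0.3] J [  54.   20.  -12.    0.  -58. -129.]
(0.507, 0.3745, 0.113, 105) x1 [0.115, 0.013, 0.003] [0.003, 0.0, 0.001]
```

>>> send_rows(
  plan=[
    [[0.06,0.01,0.003],[0,0,0]],
    [[0.11,0.01,0.003],[0,0,0]],
    [[0.115,0.01,0.003],[0,0,0]],
    [[0.115,0.01,0.003],[0,0,0]],
    [[0.115,0.01,0.003],[0,0,0]],
  ],
)

```text
time_s: 47.9
tcp_pos: [0.5072, 0.3743, 0.1133]
eef_rot: [-24.3, 90.0, -9.2]
contact_force: [0.5, -0.1, 0.3]
gripper_width: 0.0437
```

>>> send_rows(
  plan=[
    [[0,0,0],[0,0,0]],
    [[0,0,0],[0,0,0]],
    [[0,0,0],[0,0,0]],
    [[0,0,0],[0,0,0]],
    [[0,0,0],[0,0,0]],
  ],
  jaw=-1,
)

```text
time_s: 48.4
tcp_pos: [0.5073, 0.3741, 0.1134]
eef_rot: [-37.4, 89.9, -22.2]
contact_force: [1.2, -1.1, 0.1]
gripper_width: 0.023
```

```bash
python3 - <<'E'
from h import *
T,M,s=cur()
plan([(T[0],T[1],.23,105),(.4572,-.3132,.228,105)])
E
```

```text
t 48.4 tcp [0.5073 0.3741 0.1134] jawyaw 105.2 tilt 0.06 w 0.023 F [ 1.2 -1.1  0.1] J [  54.   21.  -13.    0.  -56. -129.]
(np.float64(0.5072948843511552), np.float64(0.3740791210195017), 0.23, 105) x1 [-0.777, -0.0, 0.001] [0.004, 0.001, 0.001]
(0.4572, -0.3132, 0.228, 105) x5 [0.003, -0.868, -0.302] [0.0, 0.0, 0.0]
```

>>> send_rows(
  plan=[
    [[-0.2,0,0],[0,0,0]],
    [[-0.4,0,0],[0,0,0]],
    [[-0.6,0,0],[0,0,0]],
    [[-0.8,0,0],[0,0,0]],
    [[-0.82,0,0],[0,0,0]],
  ],
)

```text
time_s: 48.9
tcp_pos: [0.5083, 0.3754, 0.2401]
eef_rot: [22.7, 89.6, 37.9]
contact_force: [1.6, 0.2, -4.1]
gripper_width: 0.0229
```

>>> send_rows(
  plan=[
    [[0,-0.2,-0.07],[0,0,0]],
    [[0,-0.45,-0.15],[0,0,0]],
    [[0,-0.7,-0.24],[0,0,0]],
    [[0,-0.86,-0.3],[0,0,0]],
    [[0,-0.86,-0.3],[0,0,0]],
  ],
)

```text
time_s: 49.4
tcp_pos: [0.4971, 0.2357, 0.2382]
eef_rot: [34.6, 89.8, 49.6]
contact_force: [0.8, 0.1, -4.0]
gripper_width: 0.0228
```

>>> send_rows(
  plan=[
    [[0,-0.2,-0.07],[0,0,0]],
    [[0,-0.45,-0.15],[0,0,0]],
    [[0,-0.7,-0.24],[0,0,0]],
    [[0,-0.86,-0.3],[0,0,0]],
    [[0,-0.86,-0.3],[0,0,0]],
  ],
)

```text
time_s: 49.9
tcp_pos: [0.4856, 0.0969, 0.2366]
eef_rot: [80.1, 89.9, 95.0]
contact_force: [0.9, 0.6, -4.2]
gripper_width: 0.0228
```

>>> send_rows(
  plan=[
    [[0,-0.2,-0.07],[0,0,0]],
    [[0,-0.45,-0.15],[0,0,0]],
    [[0,-0.7,-0.24],[0,0,0]],
    [[0,-0.86,-0.3],[0,0,0]],
    [[0,-0.86,-0.3],[0,0,0]],
  ],
)

```text
time_s: 50.4
tcp_pos: [0.4743, -0.0412, 0.2351]
eef_rot: [131.7, 89.8, 146.5]
contact_force: [0.5, 1.0, -5.0]
gripper_width: 0.0232
```

>>> send_rows(
  plan=[
    [[0,-0.2,-0.07],[0,0,0]],
    [[0,-0.45,-0.15],[0,0,0]],
    [[0,-0.7,-0.24],[0,0,0]],
    [[0,-0.86,-0.3],[0,0,0]],
    [[0,-0.86,-0.3],[0,0,0]],
  ],
)

```text
time_s: 50.9
tcp_pos: [0.4632, -0.1789, 0.2336]
eef_rot: [144.1, 89.7, 158.7]
contact_force: [0.4, 0.0, -4.7]
gripper_width: 0.023
```

>>> send_rows(
  plan=[
    [[0,-0.2,-0.07],[0,0,0]],
    [[0,-0.45,-0.15],[0,0,0]],
    [[0,-0.7,-0.24],[0,0,0]],
    [[0,-0.83,-0.29],[0,0,0]],
    [[0,-0.83,-0.29],[0,0,0]],
  ],
)

```text
time_s: 51.4
tcp_pos: [0.4525, -0.3114, 0.2319]
eef_rot: [144.2, 89.6, 158.7]
contact_force: [-0.3, 0.6, -5.2]
gripper_width: 0.0227
```

```bash
python3 - <<'E'
from h import *
plan([(.4573,-.3132,.145,105)])
E
```

```text
t 51.4 tcp [ 0.4525 -0.3114  0.2319] jawyaw 104.5 tilt 0.38 w 0.0227 F [-0.3  0.6 -5.2] J [-14.   8. -13.  -0. -69. -61.]
(0.4573, -0.3132, 0.145, 105) x1 [0.579, -0.022, 0.031] [-0.012, -0.007, -0.005]
```

>>> send_rows(
  plan=[
    [[0.1,-0.022,0.031],[-0.012,-0.007,-0.005]],
    [[0.3,-0.022,0.031],[-0.012,-0.007,-0.005]],
    [[0.5,-0.022,0.031],[-0.012,-0.007,-0.005]],
    [[0.58,-0.022,0.031],[-0.012,-0.007,-0.005]],
    [[0.58,-0.022,0.031],[-0.012,-0.007,-0.005]],
  ],
)

```text
time_s: 51.9
tcp_pos: [0.4567, -0.3119, 0.1429]
eef_rot: [144.1, 89.8, 159.1]
contact_force: [-0.3, 0.7, -4.0]
gripper_width: 0.023
```

```bash
python3 - <<'E'
from h import *
plan([(.4573,-.3132,.119,105)])
E
```

```text
t 51.9 tcp [ 0.4567 -0.3119  0.1429] jawyaw 105.1 tilt 0.23 w 0.023 F [-0.3  0.7 -4. ] J [-14.  13. -20.  -0. -57. -61.]
(0.4573, -0.3132, 0.119, 105) x1 [0.159, -0.01, 0.002] [0.001, -0.004, -0.003]
```

>>> send_rows(
  plan=[
    [[0.06,-0.01,0.003],[0,-0.004,-0.003]],
    [[0.1,-0.01,0.003],[0,-0.004,-0.003]],
    [[0.14,-0.01,0.003],[0,-0.004,-0.003]],
    [[0.165,-0.01,0.003],[0,-0.004,-0.003]],
    [[0.165,-0.01,0.003],[0,-0.004,-0.003]],
  ],
)

```text
time_s: 52.4
tcp_pos: [0.4571, -0.3132, 0.1178]
eef_rot: [147.1, 90.0, 162.1]
contact_force: [0.2, -0.0, -4.8]
gripper_width: 0.0231
```

```bash
python3 - <<'E'
from h import *
plan([(.4573,-.3132,.115,105)])
E
```

```text
t 52.4 tcp [ 0.4571 -0.3132  0.1178] jawyaw 105.0 tilt 0.04 w 0.0231 F [ 0.2 -0.  -4.8] J [-14.  14. -22.  -0. -54. -61.]
(0.4573, -0.3132, 0.115, 105) x1 [0.019, -0.0, 0.001] [0.001, -0.001, -0.0]
```

>>> send_rows(
  plan=[
    [[0.01,0,0],[0,0,0]],
    [[0.019,0,0],[0,0,0]],
    [[0.019,0,0],[0,0,0]],
    [[0.019,0,0],[0,0,0]],
    [[0.019,0,0],[0,0,0]],
  ],
)

```text
time_s: 52.9
tcp_pos: [0.4576, -0.3133, 0.1156]
eef_rot: [-49.6, 90.0, -34.6]
contact_force: [-0.4, 1.4, 3.1]
gripper_width: 0.023
```

>>> send_rows(
  plan=[
    [[0,0,0],[0,0,0]],
    [[0,0,0],[0,0,0]],
    [[0,0,0],[0,0,0]],
    [[-0.15,0,0],[0,0,0]],
    [[-0.4,0,0],[0,0,0]],
  ],
  jaw=0,
)

```text
time_s: 53.4
tcp_pos: [0.4559, -0.3127, 0.1738]
eef_rot: [146.7, 89.7, 161.7]
contact_force: [0.1, -0.6, -0.0]
gripper_width: 0.0437
```

>>> send_rows(
  plan=[
    [[-0.3,0,0],[0,0,0]],
    [[-0.5,0.2,0.06],[0,0,0]],
    [[-0.5,0.45,0.15],[0,0,0]],
    [[-0.5,0.7,0.2],[0,0,0]],
    [[-0.5,0.9,0.2],[0,0,0]],
  ],
)

```text
time_s: 53.9
tcp_pos: [0.4503, -0.1731, 0.2492]
eef_rot: [142.2, 89.7, 157.3]
contact_force: [-0.1, 0.2, 0.3]
gripper_width: 0.0438
```

>>> send_rows(
  plan=[
    [[0,0.95,0.2],[0,0,0]],
    [[0,0.95,0.2],[0,0,0]],
    [[0,0.95,0.2],[0,0,0]],
    [[0,0.95,0.2],[0,0,0]],
    [[0,0.95,0.2],[0,0,0]],
  ],
)

```text
time_s: 54.4
tcp_pos: [0.4423, -0.0265, 0.2497]
eef_rot: [138.3, 89.8, 153.5]
contact_force: [0.4, -0.1, 0.1]
gripper_width: 0.0439
```

>>> send_rows(
  plan=[
    [[0,0.95,0.2],[0,0,0]],
    [[0,0.95,0.2],[0,0,0]],
    [[0,0.95,0.2],[0,0,0]],
    [[0,0.95,0.2],[0,0,0]],
    [[0,0.95,0.2],[0,0,0]],
  ],
)

```text
time_s: 54.9
tcp_pos: [0.4339, 0.1186, 0.2497]
eef_rot: [150.8, 89.8, 166.1]
contact_force: [0.0, -0.2, -1.4]
gripper_width: 0.0439
```

>>> send_rows(
  plan=[
    [[0,0.95,0.2],[0,0,0]],
    [[0,0.95,0.2],[0,0,0]],
    [[0,0.95,0.2],[0,0,0]],
    [[0,0.95,0.2],[0,0,0]],
    [[0,0.95,0.2],[0,0,0]],
  ],
)

```text
time_s: 55.4
tcp_pos: [0.4258, 0.263, 0.2493]
eef_rot: [166.9, 89.7, -177.9]
contact_force: [-0.3, 0.2, -0.1]
gripper_width: 0.0439
```

```bash
python3 m.py 2>&1 | grep -v -E "mat|dish|rim|frame"; python3 - <<'E'
from h import *
plan([]);p=r.capture("side");q=r.capture("top")
a=cv2.resize(p["color"][100:280,280:520],None,fx=3.3,fy=3.3)[:,:,::-1];cv2.imwrite("pics/fin.png",a)
E
```

```text
tinknob (100, [0.4584, -0.3088, 0.1522], 'rect', array([ 457.9, -310.3]), array([23.4, 21.9]), 88.8, 'mid', [0.458, -0.3103, 0.151])
tinlid (437, [0.4584, -0.3056, 0.1251], 'rect', array([ 458.3, -307.1]), array([56.4, 58.6]), 88.8, 'mid', [0.4582, -0.3069, 0.126])
cadknob (100, [0.4569, -0.3829, 0.1375], 'rect', array([ 456.6, -384.3]), array([23.3, 22.7]), 80.8, 'mid', [0.4567, -0.3845, 0.1364])
cadlid (519, [0.4571, -0.3808, 0.1102], 'rect', array([ 457.1, -383.8]), array([58.8, 57.6]), 84.1, 'mid', [0.457, -0.3828, 0.1112])
newbar (11, [0.4877, -0.3522, 0.0552], 'rect', array([ 491.4, -354. ]), array([21. , 97.8]), 16.4, 'mid', [0.4985, -0.3511, 0.0561])
collar (2, [0.4877, -0.3585, 0.0343], 'rect', array([ 487.7, -358.5]), array([0.4, 0. ]), 135.0, 'mid', [0.4877, -0.3585, 0.0343])
oldbar (88, [0.5562, -0.1097, 0.067], 'rect', array([ 556.9, -110.1]), array([14.1, 36. ]), 73.9, 'mid', [0.5566, -0.1103, 0.0655])
oldcol (138, [0.5557, -0.1088, 0.0434], 'rect', array([ 555.3, -109.6]), array([43., 39.]), 70.5, 'mid', [0.5565, -0.1101, 0.0438])
base (1848, [0.5516, -0.1092, 0.0294], 'rect', array([ 556.3, -110.8]), array([110.1, 130.4]), 73.1, 'mid', [0.5571, -0.1095, 0.0295])
jar (124, [0.5171, -0.4142, 0.0497], 'rect', array([ 516.5, -413.6]), array([31.3, 26.9]), 89.3, 'mid', [0.5166, -0.4136, 0.0496])
t 55.5 tcp [0.4258 0.2624 0.2495] jawyaw 105.2 tilt 0.28 w 0.0438 F [0.3 0.1 0.5] J [  54.    3.  -17.   -0.  -70. -129.]
```

View pics/fin.png

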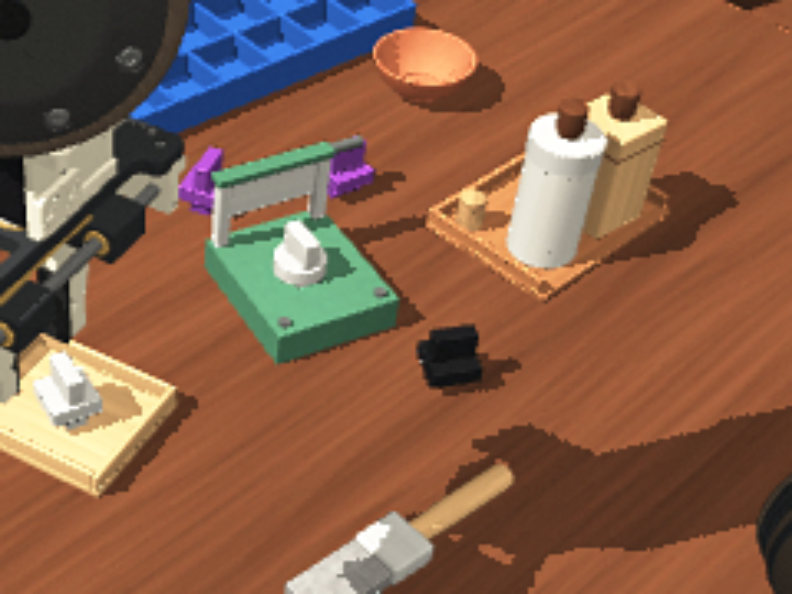

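Side view: new stop home (300,250), old stop upright in the dish (68,390), tin (560,190) and caddy (625,170) upright on the rack. From the top camera, the caddy is within 1–1.5 mm of its start, the tin within about 2.5 mm, and the jar stands where it was. Handing in.

```bash
python3 -c "
from h import *
print(r.close_job(), r.get_state()['time_s'])"
```

```text
the job is handed in; nothing more can be done
the job is handed in; nothing more can be done
```

The stop in the cutter is changed and the job was handed in at about 55 s, with no verdict reported. The steps were done in the order asked: tin and caddy to the mat, old stop to the dish, new stop into the seat, then caddy and tin back on the rack.

- **New stop:** it is fully home in the cutter. Its collar top is 14 mm above the base, as it should be, and it is parallel to the slot and centred to about 1 mm.
- **Old stop:** it stands upright in the dish.
- **Caddy:** it is back within 1–1.5 mm of its starting spot, turned the same way as before.
- **Tin:** it is upright and about 2.5 mm from its starting spot. I left it there because the camera calibration is only good to about 2 mm.
- **Jar and look-alikes:** the amber jar is upright and unmoved, and I did not touch the black and purple look-alikes.

Two measurements disagreed along the way:

- **TCP height:** the real tool height was about 30 mm above the reported one. My first grip on the tin therefore closed in the air above the knob; I measured the offset and corrected for it in every later move.
- **Wrist camera:** it read 3–4 mm lower in y than the top camera. I set targets mainly from the top camera and the grip poses.

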